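# Load the mould press and wind it shut with its loose crank

## Robot

A 6-joint arm with a two-finger parallel gripper is mounted at the origin on a cart in front of the work surface, level with it; the furniture and walls round the work are solid. World frame = base frame: x ahead of the robot, y to its left, z up, the work surface at z = 0. Lengths are in m, angles in rad, forces in N, time in s.
With the tool pointing down it reaches from about 0.375 to 0.9 m from the base axis. Payload 3.1 kg.
Tool frame: the origin (TCP) lies between the finger pads; the fingertips stand 25 mm ahead of it and the grasp point (between the pads) lies 6 mm ahead of it; y points along the fingers, x is the direction in which the jaws open and shut, and the axes are right-handed (so a half turn about y gives the same grasp; the last joint's range is limited). The gripper opens to 87 mm and grips with 3 to 60 N. Pads are 19 mm wide; open, the fingers measure 117 mm over their backs; the gripper's body (75 mm by 190 mm) begins 51 mm behind the grasp point.
Start: joints at [1.171, 0.527, 1.433, -0, 1.181, -0.178], TCP at [0.137, 0.61, 0.213] pointing down, gripper open.
Joint ranges: [-3.08, 3.08], [-0.75, 2.2], [0.22, 2.44], [-1.43, 4.57], [0, 2.65], [-2.85, 2.85]. Speed limits (rad/s): [2.79, 2.79, 3.14, 3.14, 3.14, 3.14].

## Interface

Orientations are given as a unit quaternion [x, y, z, w].
In Python, from rig import robot gives the robot as it stands.
- The arm moves only by the tool carry_out, never from a script. Its argument "moves" is a list of rows, each a list of 7 numbers: the opening, from 0 (shut) to 1 (fully open), then the shift along the tool's x, y, z in cm, then the turn, a rotation vector about the tool's x, y, z in rad. In form: [[grip, x, y, z, rx, ry, rz], ...]. A call has 1 to 20 rows; each row is the pose to reach, as a shift and turn from the pose commanded when the call began, along the tool's axes at that moment; what a row does not reach only later rows make up. A row lasts 1/10 s, in which the tool goes at most 50 mm and 8.59 degrees, less where a joint would pass 70% of its speed; a pose out of reach is approached as far as the arm can. A call with a gripper value outside its range is refused whole. The fingers move at their own pace and stop on an object; "force" is the grip in N (left out, the last holds). Time passes only in rows, so rows that repeat a pose let the fingers close. It gives the time, the measured TCP pose, the force and the opening at its end, in the units of the state.
- robot.get_obs(): the state, without advancing time (a new reading comes with each control period).
- robot.camera(name): name is "side" or "top" or "wrist"; returns the picture (420x560x3 uint8, red, green, blue); there is no depth.
- robot.camera_params(name): a dict with "fx", "fy", "cx", "cy" (pixels), "extrinsics" (4x4, takes a point from camera to world coordinates); the wrist camera has in their place "mount" (4x4, takes a point from camera to tool coordinates, whose origin is the TCP and whose axes are the tool frame's). Camera axes: x right, y down, z forward; pixel columns grow to the right and rows downward; lengths in m; the calibration is good to about 2 mm. A picture is of the moment at which its call begins: read the wrist's pose just before it. camera_params takes no time and is no camera call.
- robot.hand_in(): hands the job in, once; it reports no verdict.
The state is a dict: "time": time; "q": joint angles; "joint_velocities": joint speeds; "joint_torque": joint torques, N m; "position": TCP position; "tool_rot": TCP orientation; "ft_force": force on the tool from outside, world axes, zero at the start; "moment": the same for the moment, N m; "grip_width": finger opening in m.
Only numpy, scipy, OpenCV 4.12 (cv2) and the standard library are available. Lean on these libraries where they do the work, as an engineer would, in place of code of your own. Each camera call takes 0.05 s, during which the arm holds its last target.

## Task

The mould on its loading tray stands half out of the bench press: push the tray along the rails until it is fully home against the back stop. Fit the loose crank onto the square end of the press screw and, once the tray is home, wind it clockwise, a little over two turns, until the upper platen clamps the mould firmly. Leave the crank sitting fully down on the screw, and do not disturb the pliers, the doming block or the lighter.

Things in the scene. Friction and masses are not known exactly. Their poses are not given: they have to be found in the camera images.
- press: grey two-column bench press, fixed; foot 134 x 224 mm, column nuts 153 mm high. Origin on the bench under the screw axis; x points from its open front to the back, y left, z up. Columns 18 mm thick at y = +-68 mm carry a bridge (x = +-21 mm, 172 mm wide, 118 to 144 mm high)
- tray_lip (a point): front middle of the upturned front lip of the loose dark steel loading tray, 12 mm above the shelf. The lip is 60 mm wide, 3 mm thick, from 3 to 24 mm above the shelf. Axes parallel to the tray's; push it along +x. Fully home, the point is at x = -100 mm in the press's frame
- mould_tray: loading tray (150 x 76 x 3 mm sheet) with the aluminium mould frame fixed on it (92 x 66 mm, top 28.5 mm above the tray's underside), 0.45 kg. Origin at the underside beneath the frame's centre; x towards the back edge (50 mm away). Fully home, the origin lies on the screw axis, 40 mm high
- upper_platen: aluminium upper platen (90 x 85 mm) on four short springs under the screw; moves only up and down. Its underside is 78 mm above its origin and 9.5 mm above the mould with the screw at 0. On the mould it stays still while the springs are squeezed: 6 N at first touch, then 3 N for each mm wound
- screw_square (a point): centre of the steel screw's round shoulder (33 mm across), on which the crank rests; 178 mm above the bench with the screw at 0, falling as it is wound. Above it stand the 16 x 16 mm square, 16 mm high, and its tapered lead, 6 mm high, 9 mm square at the top. x and y square to the flats, turning with the screw; z up
- screw (a joint): screw angle in rad, 0 = platen fully raised (starts at 0 to 1.5), growing clockwise seen from above; one turn lowers it 5 mm. It turns stiffly (0.06 N m) and stays where left. The platen touches a mould that is home at 11.9; the screw stops dead at 18.2. Half a turn past the touch clamps firmly
- crank: loose crank, 0.28 kg, dark hub and arm, wooden knob, lying socket down, knob up. Origin at the underside on the socket axis; x along the flat arm (18 mm wide, 10 thick, flush with the underside) to the knob. Hub 32 x 32 mm, sides along x and y, 36 high; socket 18 x 18 mm, 25 deep, open below; fits in four quarter positions
- crank_hub (a point): centre of the crank's hub, 18 mm above the crank's underside; grip the hub across y
- crank_grip (a point): a point on the axis of the crank's wooden knob, 60 mm from the socket axis, 40 mm above the crank's underside. The knob is upright, 22 mm across, from 12 to 63 mm above the crank's underside, and spins freely
- flat_pliers: blue-handled flat pliers, 52 x 142 x 13 mm, lying on the bench, to be left alone. Origin at the underside, in the middle
- doming_block: steel doming block, 42 mm cube with hollows, to be left alone. Origin at the underside, in the middle
- lighter: green gas lighter, 25 x 76 x 13 mm, lying on the bench, to be left alone. Origin at the underside, in the middle
- back_stop (a point): middle of the back stop's front face at shelf height, on the press (x = +50.5 mm, 40 mm high). The loading shelf and lower platen, top 40 mm above the bench, run from x = -151 to +55 mm between guide rails 6 mm high, inner faces at y = +-40 mm
Mind the look-alikes: they are no part of the job. What is shaped like the crank but green is not meant.

How it is judged:
By the outcome, as a careful person would: the job done as asked, in the order asked, and still so for the second after the job is handed in, with the robot touching nothing.
It also fails if it takes over 70 s, if anything falls off the work surface, if the arm or the gripper's body presses on something with over 40 N, if the wrist force passes 120 N, or if a joint passes its speed limit or range.

## Working session

There is one attempt and no reset: what is moved stays moved. The work goes in short steps, Python scripts to look and compute and a tool call to move; the robot and the scene stay as the last step left them, time stands still between calls to the robot, and variables do not carry over. Pictures are saved under pics/ and viewed, and the job is handed in when it is done.

Besides the shell and the picture viewer there is one more tool, called after "Request:" as name(argument=value, ...), one argument or row to a line, values as JSON. carry_out: Moves the arm, as the interface text tells. Its arguments: {"type":"object","properties":{"moves":{"type":"array"},"force":{"type":"number"}},"required":["moves"]}

```bash
ls; mkdir -p pics
python3 - <<'E'
from rig import robot
import cv2,numpy as np
o=robot.get_obs();print(o)
for n in ["side","top","wrist"]:
    im=robot.camera(n);cv2.imwrite(f"pics/{n}0.png",im[:,:,::-1]);p=robot.camera_params(n);print(n,p)
E
```

```text
pics
{'time': 0.0, 'q': array([ 1.17052137e+00,  5.28433752e-01,  1.43391163e+00, -4.32382486e-05,
        1.18136858e+00, -1.78502525e-01]), 'joint_velocities': array([-0.00130378,  0.00049098, -0.00025987,  0.0025846 ,  0.00122771,
       -0.00021428]), 'joint_torque': array([ 1.63296063e-04, -4.40041745e+01, -1.76589113e+01,  6.32616598e-02,
        5.81828132e-02, -1.38435521e-04]), 'position': array([0.13716204, 0.6089931 , 0.21178859]), 'tool_rot': array([ 0.55262419,  0.44095106, -0.44225683, -0.55188545]), 'ft_force': array([-0.54087501, -0.88412852,  0.25884983]), 'moment': array([ 0.02174056, -0.03176568, -0.02861078]), 'grip_width': 0.08701751875200817}
side {'fx': 389.4119847571263, 'fy': 389.4119847571263, 'cx': 283.592693713734, 'cy': 213.55331657168892, 'extrinsics': array([[-0.99882926,  0.03639255, -0.03187005,  0.58271302],
       [ 0.04768919,  0.63025072, -0.77492565,  0.73999667],
       [-0.0081154 , -0.77553827, -0.63124839,  0.73097494],
       [ 0.        ,  0.        ,  0.        ,  1.        ]])}
top {'fx': 505.3012204496292, 'fy': 505.3012204496292, 'cx': 277.73506061106343, 'cy': 212.73930626469254, 'extrinsics': array([[ 0.00752747, -0.99295553,  0.1182483 ,  0.40421492],
       [-0.99990181, -0.00607638,  0.01262734, -0.0408006 ],
       [-0.01181987, -0.11833175, -0.99290377,  1.40591738],
       [ 0.        ,  0.        ,  0.        ,  1.        ]])}
wrist {'fx': 340.92420113921776, 'fy': 340.92420113921776, 'cx': 278.39983360411395, 'cy': 215.62738796653286, 'mount': array([[ 9.99999657e-01, -1.72774332e-04,  8.10279502e-04,
         2.78482738e-04],
       [-8.24949519e-04, -2.98029736e-01,  9.54556230e-01,
        -1.72669312e-01],
       [ 7.65645708e-05, -9.54556571e-01, -2.98029776e-01,
         8.17256432e-02],
       [ 0.00000000e+00,  0.00000000e+00,  0.00000000e+00,
         1.00000000e+00]])}
```

View pics/side0.png

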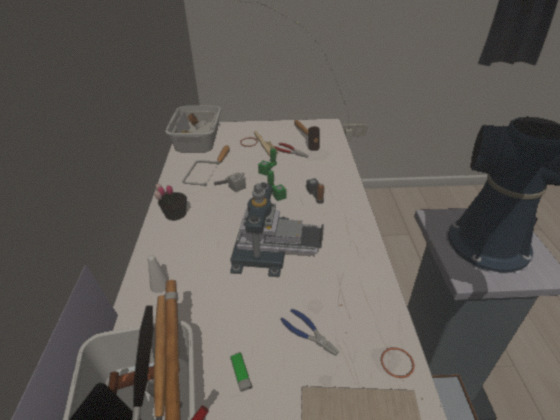

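View pics/top0.png

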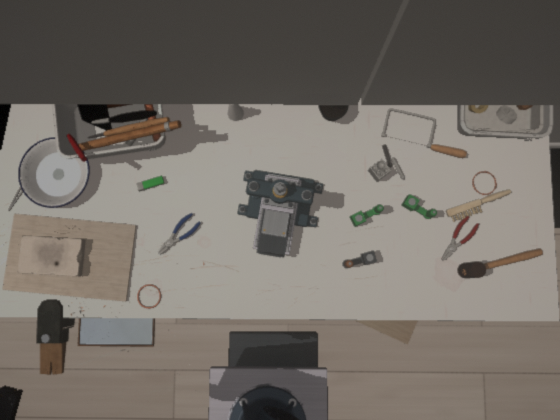

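View pics/wrist0.png

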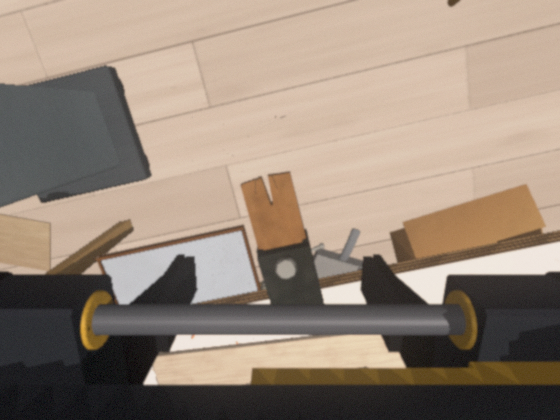

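```bash
cat > h.py <<'E'
import numpy as np,cv2
from rig import robot
from scipy.spatial.transform import Rotation as R
def ray(n,uv,pose=None):
    p=robot.camera_params(n)
    if 'mount' in p:
        T=np.eye(4);T[:3,:3]=R.from_quat(pose[1]).as_matrix();T[:3,3]=pose[0];E=T@p['mount']
    else:E=p['extrinsics']
    d=E[:3,:3]@np.array([(uv[0]-p['cx'])/p['fx'],(uv[1]-p['cy'])/p['fy'],1]);return E[:3,3],d/np.linalg.norm(d)
def onz(n,uv,z,pose=None):
    c,d=ray(n,uv,pose);return c+d*(z-c[2])/d[2]
def two(a,b):
    (c1,d1),(c2,d2)=a,b
    t=np.linalg.lstsq(np.c_[d1,-d2],c2-c1,rcond=None)[0]
    p,q=c1+t[0]*d1,c2+t[1]*d2
    return (p+q)/2,np.linalg.norm(p-q)
def proj(n,P,pose=None):
    p=robot.camera_params(n)
    if 'mount' in p:
        T=np.eye(4);T[:3,:3]=R.from_quat(pose[1]).as_matrix();T[:3,3]=pose[0];E=T@p['mount']
    else:E=p['extrinsics']
    q=np.linalg.inv(E)@np.r_[P,1];return q[0]/q[2]*p['fx']+p['cx'],q[1]/q[2]*p['fy']+p['cy']
def crop(im,x0,y0,x1,y1,s):
    return cv2.resize(im[y0:y1,x0:x1],None,fx=s,fy=s,interpolation=cv2.INTER_CUBIC)
E
python3 - <<'E'
from h import *
t=cv2.imread('pics/top0.png')
cv2.imwrite('pics/tc.png',crop(t,230,155,400,285,4.6))
s=cv2.imread('pics/side0.png')
cv2.imwrite('pics/sc.png',crop(s,220,165,345,280,5))
E
```

```text
(no output)
```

View pics/tc.png

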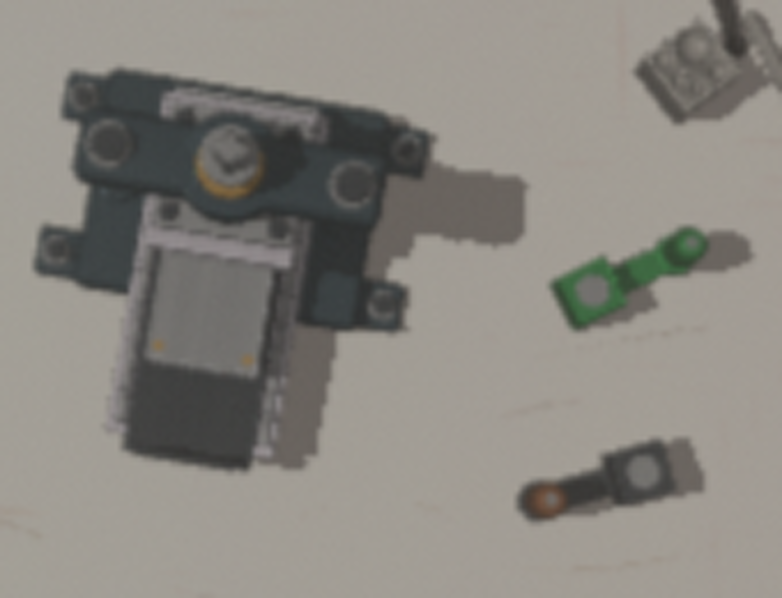

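View pics/sc.png

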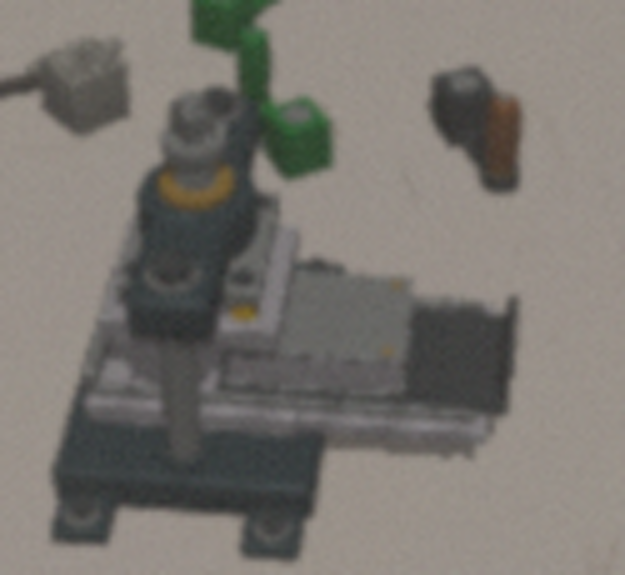

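Run:
```python
from h import *
f=lambda a,b:(230+a/4.6,155+b/4.6)
g=lambda a,b:(220+a/5,165+b/5)
L=onz('top',f(109,142),.153);Rr=onz('top',f(352,184),.153)
print('nuts',L,Rr,np.linalg.norm(L-Rr),(L+Rr)/2)
d=L-Rr;yaw=np.arctan2(-d[0],d[1]);print('yaw deg',np.degrees(yaw))
for z in(.178,.2):print('screw',onz('top',f(233,150),z))
print('two screwtop',two(ray('top',f(233,155)),ray('side',g(222,100))))
H=onz('top',f(643,472),.036);K=onz('top',f(546,497),.063);print('hub',H,'knob',K,np.linalg.norm((H-K)[:2]),np.degrees(np.arctan2(*(K-H)[1::-1])))
print('hub side',onz('side',g(465,82),.036),'knob',onz('side',g(507,102),.063))
print('lip corners', onz('top',f(125,448),.064),onz('top',f(250,467),.064))
```

```text
nuts [0.62110279 0.03609903 0.153     ] [ 0.59863958 -0.09667416  0.153     ] 0.1346600005110962 [ 0.60987118 -0.03028756  0.153     ]
yaw deg -9.602644420687513
screw [ 0.61279985 -0.03189731  0.178     ]
screw [ 0.60906274 -0.03205683  0.2       ]
two screwtop (array([ 0.60182134, -0.031514  ,  0.19448335]), np.float64(0.010909033399965105))
hub [ 0.44705736 -0.27247693  0.036     ] knob [ 0.43150961 -0.21213892  0.063     ] 0.062308962120871086 104.44950058433429
hub side [ 0.44770977 -0.26773638  0.036     ] knob [ 0.43023482 -0.20619363  0.063     ]
lip corners [0.45783061 0.02998188 0.064     ] [ 0.44743049 -0.04211755  0.064     ]
```

Run:
```python
from h import *
o=robot.get_obs();print(R.from_quat(o['tool_rot']).as_matrix().round(3))
f=lambda a,b:(230+a/4.6,155+b/4.6)
print('green',onz('top',f(592,292),.036),onz('top',f(690,245),.06))
```

```text
[[ 0.22  -0.001 -0.976]
 [ 0.976 -0.002  0.22 ]
 [-0.002 -1.     0.   ]]
green [ 0.55298234 -0.24385013  0.036     ] [ 0.57826378 -0.29757549  0.06      ]
```

```bash
cat >> h.py <<'E'
def to(pos,yawdeg):
    """shift cm and rotvec for TCP pos and tool-x yaw (deg), tool y down"""
    o=robot.get_obs();Rm=R.from_quat(o['tool_rot'])
    a=np.radians(yawdeg);x=np.array([np.cos(a),np.sin(a),0]);y=np.array([0,0,-1.]);z=np.cross(x,y)
    T=R.from_matrix(np.c_[x,y,z])
    print('t',round(o['time'],2),'cm',(Rm.inv().apply(np.array(pos)-o['position'])*100).round(2),'rv',(Rm.inv()*T).as_rotvec().round(4),'q',o['q'].round(2))
E
python3 - <<'E'
from h import *
to([.415,.002,.12],80.4)
E
```

```text
t 0.15 cm [-53.1    9.28 -40.45] rv [-0.0003 -0.0543 -0.0017] q [ 1.17  0.53  1.43 -0.    1.18 -0.18]
```

Request:
carry_out(
  moves=[
    [0, -53.1, 9.3, -40.4, 0, -0.054, 0],
    [0, -53.1, 9.3, -40.4, 0, -0.054, 0],
    [0, -53.1, 9.3, -40.4, 0, -0.054, 0],
    [0, -53.1, 9.3, -40.4, 0, -0.054, 0],
    [0, -53.1, 9.3, -40.4, 0, -0.054, 0],
    [0, -53.1, 9.3, -40.4, 0, -0.054, 0],
    [0, -53.1, 9.3, -40.4, 0, -0.054, 0],
    [0, -53.1, 9.3, -40.4, 0, -0.054, 0],
    [0, -53.1, 9.3, -40.4, 0, -0.054, 0],
    [0, -53.1, 9.3, -40.4, 0, -0.054, 0],
    [0, -53.1, 9.3, -40.4, 0, -0.054, 0],
    [0, -53.1, 9.3, -40.4, 0, -0.054, 0],
    [0, -53.1, 9.3, -40.4, 0, -0.054, 0],
    [0, -53.1, 9.3, -40.4, 0, -0.054, 0],
    [0, -53.1, 9.3, -40.4, 0, -0.054, 0],
    [0, -53.1, 9.3, -40.4, 0, -0.054, 0],
    [0, -53.1, 9.3, -40.4, 0, -0.054, 0],
  ],
  force=20,
)

```text
time: 1.85
position: [0.4134, 0.004, 0.1197]
tool_rot: [-0.539, -0.456, 0.457, 0.54]
ft_force: [0.3, -0.1, 0.2]
grip_width: 0.0001
```

Run:
```python
from h import *
to([.415,.002,.074],80.4)
im=robot.camera('side')[:,:,::-1];cv2.imwrite('pics/s1.png',crop(im,220,130,420,290,4))
print(robot.get_obs()['position'])
```

```text
t 1.85 cm [-0.17  4.57 -0.2 ] rv [-0.0018  0.0008  0.0004] q [-0.26  0.42  2.04  0.    0.68 -1.67]
[0.41357851 0.00412943 0.11982573]
```

View pics/s1.png

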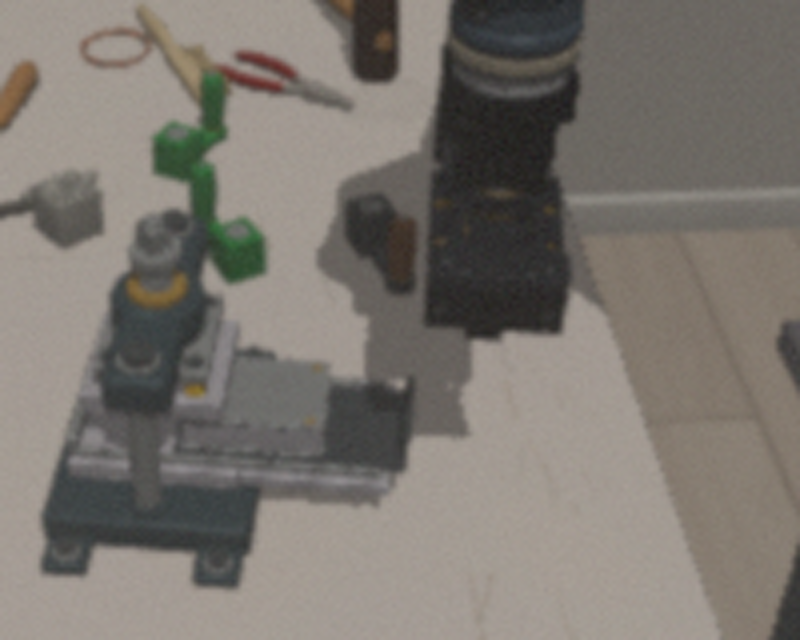

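Request:
carry_out(
  moves=[
    [0, -0.2, 2.3, 0, 0, 0, 0],
    [0, -0.2, 4.6, 0, 0, 0, 0],
    [0, -0.2, 4.6, -1, 0, 0, 0],
    [0, -0.2, 4.6, -2, 0, 0, 0],
    [0, -0.2, 4.6, -2.7, 0, 0, 0],
    [0, -0.2, 4.6, -3.4, 0, 0, 0],
    [0, -0.2, 4.6, -4.1, 0, 0, 0],
    [0, -0.2, 4.6, -4.8, 0, 0, 0],
    [0, -0.2, 4.6, -5.5, 0, 0, 0],
    [0, -0.2, 4.6, -6.2, 0, 0, 0],
    [0, -0.2, 4.6, -6.9, 0, 0, 0],
    [0, -0.2, 4.6, -7.4, 0, 0, 0],
    [0, -0.2, 4.6, -7.4, 0, 0, 0],
  ],
)

```text
time: 3.2
position: [0.4884, -0.0118, 0.0737]
tool_rot: [0.54, 0.457, -0.456, -0.54]
ft_force: [-0.1, 0.3, -0.1]
grip_width: 0.0007
```

Run:
```python
from h import *
o=robot.get_obs();a=np.radians(-9.6);d=o['position'][:2]-[.610,-.031]
print('press xy',d@[np.cos(a),np.sin(a)],d@[-np.sin(a),np.cos(a)],o['position'][2],o['ft_force'])
im=robot.camera('side')[:,:,::-1];cv2.imwrite('pics/s2.png',crop(im,220,130,420,290,4))
im=robot.camera('top')[:,:,::-1];cv2.imwrite('pics/t2.png',crop(im,230,155,400,285,4.6))
```

```text
press xy -0.12311069206368255 -0.0013601415470194044 0.07373749458693035 [-0.06359374  0.33368825 -0.14149863]
```

View pics/s2.png

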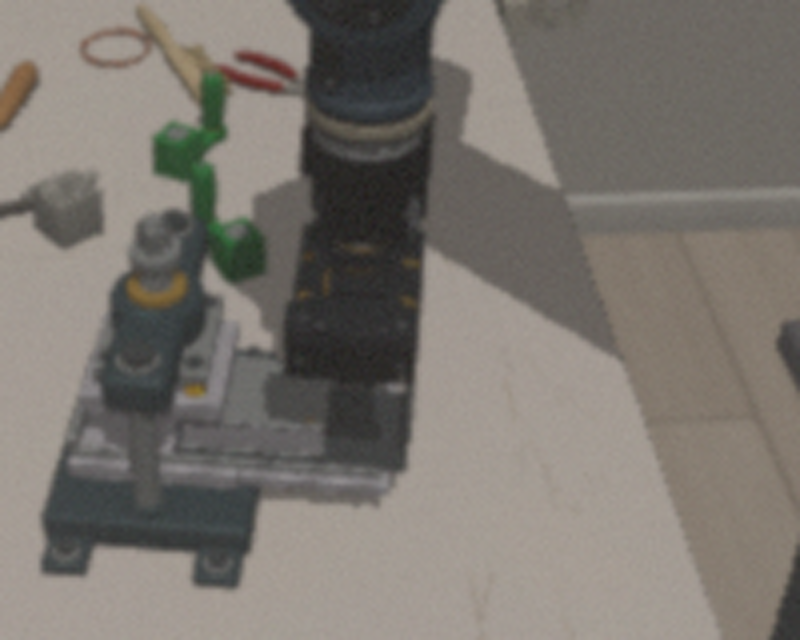

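View pics/t2.png

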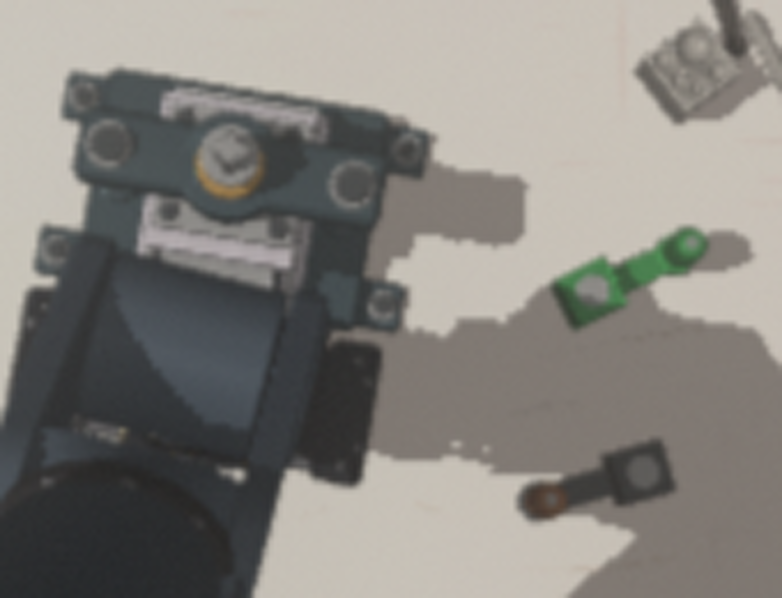

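Run:
```python
from h import *
a=np.radians(-9.6)
def pr(P):
    d=P[:2]-np.array([.610,-.031]);return (d@[np.cos(a),np.sin(a)]).round(4),(d@[-np.sin(a),np.cos(a)]).round(4)
g=lambda u,v:(220+u/4,130+v/4)
f=lambda a,b:(230+a/4.6,155+b/4.6)
for z in (.043,.064):
  print(z,'side far corner',pr(onz('side',g(410,378),z)),'near corner',pr(onz('side',g(404,468),z)),'top',[pr(onz('top',f(*p),z)) for p in((125,448),(250,467))])
print(two(ray('side',g(408,440)),ray('top',f(127,446))))
```

```text
0.043 side far corner (np.float64(-0.159), np.float64(-0.0479)) near corner (np.float64(-0.1589), np.float64(0.0398)) top [(np.float64(-0.1596), np.float64(0.036)), (np.float64(-0.1578), np.float64(-0.038))]
0.064 side far corner (np.float64(-0.1589), np.float64(-0.0234)) near corner (np.float64(-0.1588), np.float64(0.0616)) top [(np.float64(-0.1602), np.float64(0.0348)), (np.float64(-0.1584), np.float64(-0.0381))]
(array([0.45839996, 0.0290856 , 0.06194436]), np.float64(0.00137229629596266))
```

Run:
```python
from h import *
o=robot.get_obs();P=o['position'];print(P)
for dz in(0,-.006,-.025,.045):
    u=proj('side',P+[0,0,dz]);print(dz,((u[0]-220)*4,(u[1]-130)*4))
u=proj('wrist',P,(P,o['tool_rot']));print(u)
im=robot.camera('wrist')[:,:,::-1];cv2.imwrite('pics/w2.png',im)
im=robot.camera('side')[:,:,::-1];cv2.imwrite('pics/s3.png',cv2.convertScaleAbs(crop(im,255,190,340,265,8),alpha=1.8,beta=10))
```

```text
[ 0.48706332 -0.01144182  0.07361322]
0 (np.float64(355.64349216243863), np.float64(385.1845676514588))
-0.006 (np.float64(355.3370258525731), np.float64(392.21077691662276))
-0.025 (np.float64(354.38162187448825), np.float64(414.1148755620552))
0.045 (np.float64(358.0181252234686), np.float64(330.7424698492697))
(np.float64(277.68294324988346), np.float64(263.4377299753443))
```

View pics/w2.png

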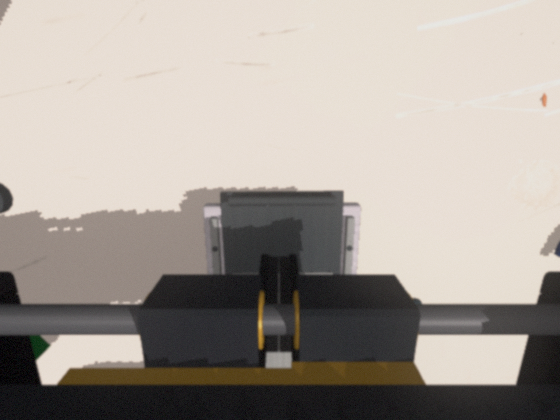

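View pics/s3.png

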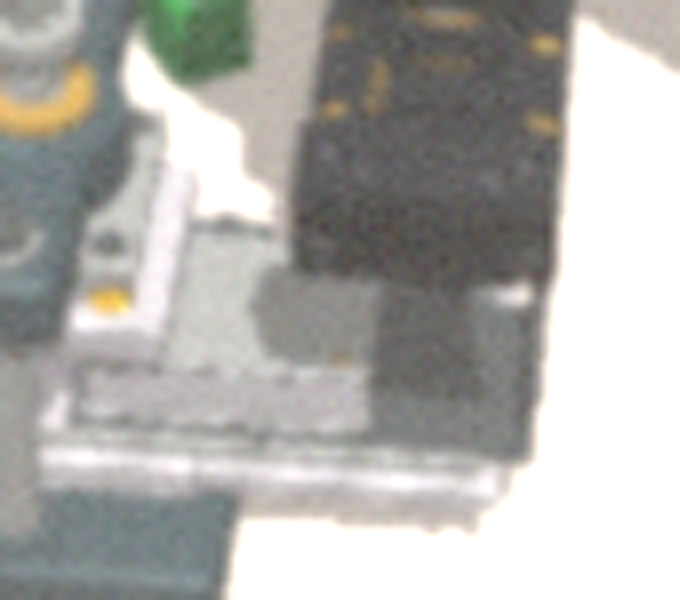

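Run:
```python
from h import *
o=robot.get_obs();P=(o['position'],o['tool_rot'])
a=np.radians(-9.6)
def pr(P):
    d=P[:2]-np.array([.610,-.031]);return (d@[np.cos(a),np.sin(a)]).round(4),(d@[-np.sin(a),np.cos(a)]).round(4)
for uv in((222,191),(343,191),(222,201),(343,201),(205,205),(360,205)):
    print(uv,[pr(onz('wrist',uv,z,P)) for z in(.043,.064)])
im=robot.camera('wrist')[:,:,::-1];cv2.imwrite('pics/w3.png',cv2.convertScaleAbs(crop(im,180,170,380,310,4),alpha=2,beta=20))
print(robot.get_obs()['time'])
```

```text
(222, 191) [(np.float64(-0.1588), np.float64(-0.0352)), (np.float64(-0.1637), np.float64(-0.0317))]
(343, 191) [(np.float64(-0.1588), np.float64(0.0387)), (np.float64(-0.1637), np.float64(0.0346))]
(222, 201) [(np.float64(-0.1525), np.float64(-0.0355)), (np.float64(-0.1581), np.float64(-0.032))]
(343, 201) [(np.float64(-0.1525), np.float64(0.0391)), (np.float64(-0.1581), np.float64(0.0349))]
(205, 205) [(np.float64(-0.15), np.float64(-0.0462)), (np.float64(-0.1558), np.float64(-0.0415))]
(360, 205) [(np.float64(-0.1499), np.float64(0.0497)), (np.float64(-0.1558), np.float64(0.0445))]
3.45
```

View pics/w3.png

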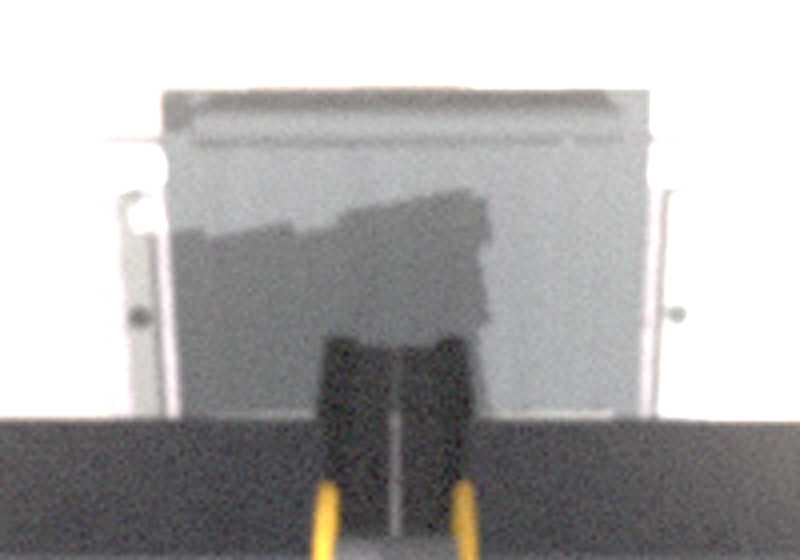

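Run:
```python
from h import *
o=robot.get_obs();P=(o['position'],o['tool_rot']);T=R.from_quat(P[1])
for t in([-.011,.025,.0095],[.011,.025,.0095],[0,.025,-.0095],[-.011,0,.0095],[0,-.02,.0095]):
    u=proj('wrist',P[0]+T.apply(t),P);print(t,np.round(u,1),(np.array(u)-[180,170])*4)
```

```text
[-0.011, 0.025, 0.0095] [259.9 231.9] [319.52384068 247.46085061]
[0.011, 0.025, 0.0095] [295.6 231.9] [462.24623926 247.43023069]
[0, 0.025, -0.0095] [277.7 260.1] [390.95002271 360.31230668]
[-0.011, 0, 0.0095] [257.5 247.6] [310.18982622 310.3151898 ]
[0, -0.02, 0.0095] [277.6 263.4] [390.497975   373.48724496]
```

Run:
```python
from h import *
o=robot.get_obs();P=(o['position'],o['tool_rot']);T=R.from_quat(P[1])
for x in(.095,.0375):
 for y in(0,-.045,-.07,-.1):
  for z in(-.0375,.0375):
    u=proj('side',P[0]+T.apply([x,y,z]));print(x,y,z,(np.array(u)-[255,190])*8)
```

```text
0.095 0 -0.0375 [284.53103832 488.78540746]
0.095 0 0.0375 [536.16470394 508.57954555]
0.095 -0.045 -0.0375 [284.90152757 377.74676279]
0.095 -0.045 0.0375 [544.52289708 397.25249612]
0.095 -0.07 -0.0375 [285.11761064 312.98490451]
0.095 -0.07 0.0375 [549.39964944 332.29653709]
0.095 -0.1 -0.0375 [285.38728333 232.16180352]
0.095 -0.1 0.0375 [555.48786937 251.20442193]
0.0375 0 -0.0375 [304.00457033 359.89146574]
0.0375 0 0.0375 [544.28262692 377.7966387 ]
0.0375 -0.045 -0.0375 [304.9419652  250.17509776]
0.0375 -0.045 0.0375 [552.49260211 267.75873386]
0.0375 -0.07 -0.0375 [305.48745547 186.32878023]
0.0375 -0.07 0.0375 [557.27189509 203.70209858]
0.0375 -0.1 -0.0375 [306.16695952 106.7969637 ]
0.0375 -0.1 0.0375 [563.22712781 123.88439922]
```

Run:
```python
from h import *
for dz in (.045,0,-.025):
  u=proj('side',np.array([.4136,.0041,.1197+dz]));print(dz,(np.array(u)-[220,130])*4)
for n in [1]:
  im=cv2.imread('pics/s1.png')[180:460,350:640]
  cv2.imwrite('pics/s1c.png',cv2.convertScaleAbs(cv2.resize(im,None,fx=2,fy=2),alpha=2,beta=30))
```

```text
0.045 [485.42890048 282.8222739 ]
0 [479.19436674 340.87666169]
-0.025 [475.88734016 371.6708496 ]
```

View pics/s1c.png

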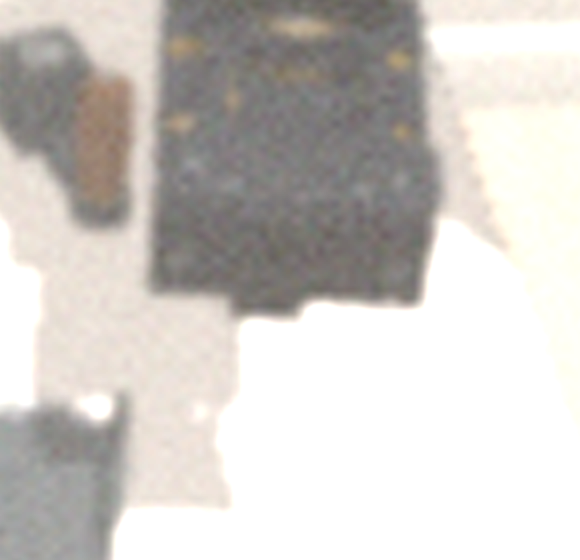

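Request:
carry_out(
  moves=[
    [0, 0, 0, 3.5, 0, 0, 0],
    [0, 0, 0, 7.5, 0, 0, 0],
    [0, 0, 1.7, 7.5, 0, 0, 0],
    [0, 0, 3.5, 7.5, 0, 0, 0],
    [0, 0, 3.5, 7.5, 0, 0, 0],
  ],
)

```text
time: 3.95
position: [0.4121, 0.0013, 0.0377]
tool_rot: [-0.539, -0.456, 0.457, 0.541]
ft_force: [-0.0, -0.3, 0.2]
grip_width: 0.0007
```

Run:
```python
from h import *
o=robot.get_obs();P=(o['position'],o['tool_rot']);T=R.from_quat(P[1]);print(o['position'],o['ft_force'])
im=robot.camera('side')[:,:,::-1];cv2.imwrite('pics/s4.png',cv2.convertScaleAbs(crop(im,280,170,380,245,8),alpha=2,beta=20))
for y in(.025,-.009):
  for t in([.011,y,.0095],[.011,y,-.0095]): print(t,(np.array(proj('side',P[0]+T.apply(t)))-[280,170])*8)
```

```text
[0.41212147 0.00128008 0.03771323] [-0.0162576  -0.26889049  0.21213821]
[0.011, 0.025, 0.0095] [483.55820715 631.3436422 ]
[0.011, 0.025, -0.0095] [425.31644974 626.94941535]
[0.011, -0.009, 0.0095] [492.09521078 555.24900805]
[0.011, -0.009, -0.0095] [432.59128962 550.90547775]
```

View pics/s4.png

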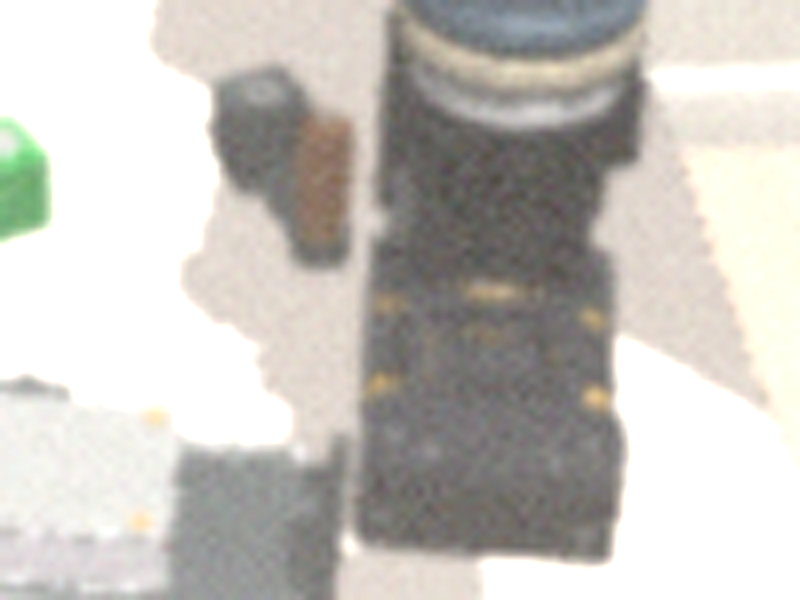

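Request:
carry_out(
  moves=[
    [0, 0.1, 0, -1.2, 0, 0, 0],
    [0, 0.2, 0, -2.4, 0, 0, 0],
    [0, 0.2, 0, -3.2, 0, 0, 0],
    [0, 0.2, 0, -3.9, 0, 0, 0],
    [0, 0.2, 0, -4.6, 0, 0, 0],
    [0, 0.2, 0, -5.3, 0, 0, 0],
    [0, 0.2, 0, -6, 0, 0, 0],
    [0, 0.2, 0, -6.7, 0, 0, 0],
    [0, 0.2, 0, -7.4, 0, 0, 0],
    [0, 0.2, 0, -8, 0, 0, 0],
    [0, 0.2, 0, -8.3, 0, 0, 0],
    [0, 0.2, 0, -8.3, 0, 0, 0],
  ],
)

```text
time: 5.2
position: [0.4945, -0.0105, 0.0389]
tool_rot: [-0.539, -0.456, 0.457, 0.541]
ft_force: [-3.5, 2.0, 4.0]
grip_width: 0.0006
```

```bash
cat >> h.py <<'E'
def pr(P):
    a=np.radians(-9.6);d=P[:2]-np.array([.610,-.031]);return (d@[np.cos(a),np.sin(a)]).round(4),(d@[-np.sin(a),np.cos(a)]).round(4)
E
python3 - <<'E'
from h import *
o=robot.get_obs();print(o['position'],o['ft_force'],pr(o['position']))
im=robot.camera('side')[:,:,::-1];cv2.imwrite('pics/s5.png',cv2.convertScaleAbs(crop(im,230,190,330,265,8),alpha=2,beta=20))
im=robot.camera('wrist')[:,:,::-1];cv2.imwrite('pics/w5.png',cv2.convertScaleAbs(crop(im,180,170,380,310,4),alpha=2,beta=20))
E
```

```text
[ 0.49448543 -0.01045199  0.03893012] [-3.47821175  2.02274496  4.04684848] (np.float64(-0.1173), np.float64(0.001))
```

View pics/s5.png

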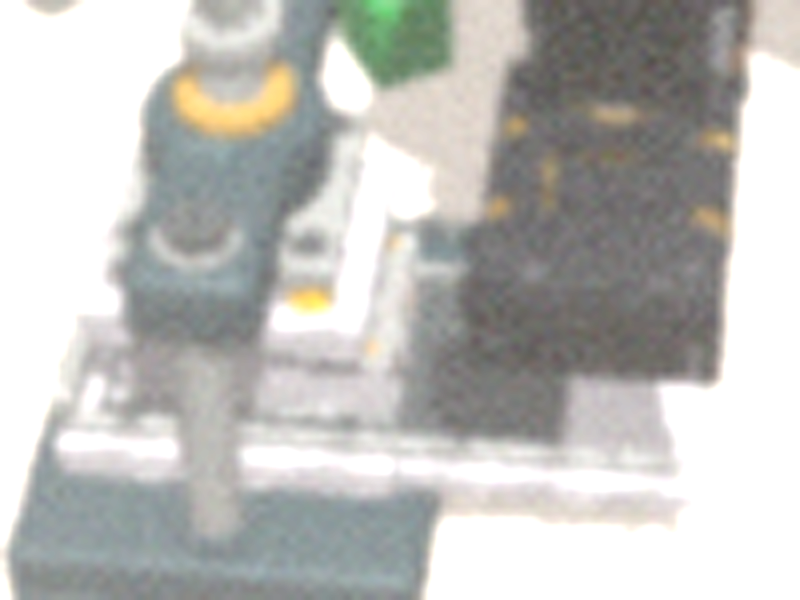

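View pics/w5.png

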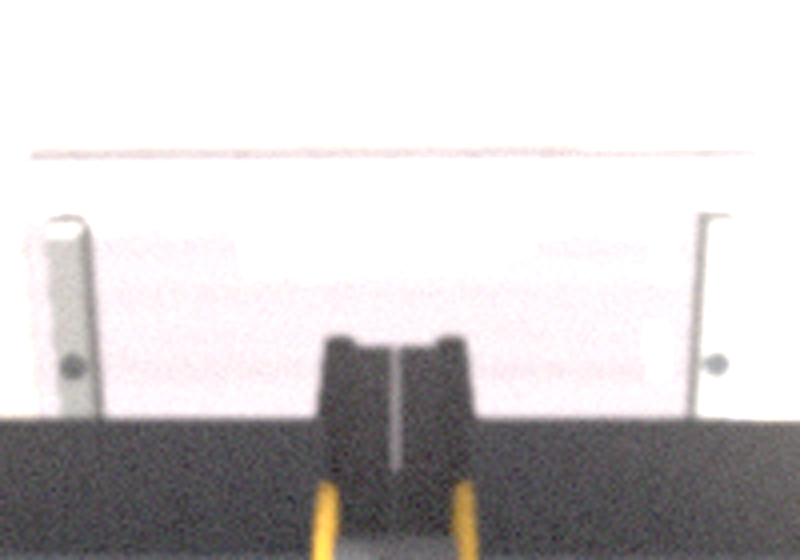

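Request:
carry_out(
  moves=[
    [0, 0, -0.3, 0, 0, 0, 0],
    [0, 0, -0.3, -0.2, 0, 0, 0],
    [0, 0, -0.3, -0.4, 0, 0, 0],
    [0, 0, -0.3, -0.6, 0, 0, 0],
    [0, 0, -0.3, -0.6, 0, 0, 0],
  ],
)

```text
time: 5.8
position: [0.5016, -0.012, 0.0415]
tool_rot: [-0.54, -0.456, 0.456, 0.54]
ft_force: [-2.3, 0.1, -1.9]
grip_width: 0.0007
```

Request:
carry_out(
  moves=[
    [0, 0, 0, -0.2, 0, 0, 0],
    [0, 0, 0, -0.4, 0, 0, 0],
    [0, 0, 0, -0.4, 0, 0, 0],
  ],
)

```text
time: 6.1
position: [0.5016, -0.0118, 0.041]
tool_rot: [-0.538, -0.455, 0.458, 0.542]
ft_force: [-7.6, -0.5, -0.3]
grip_width: 0.0004
```

Request:
carry_out(
  moves=[
    [0, 0, 0, -0.3, 0, 0, 0],
    [0, 0, 0, -0.4, 0, 0, 0],
  ],
)

```text
time: 6.3
position: [0.5016, -0.0116, 0.0404]
tool_rot: [-0.535, -0.453, 0.46, 0.545]
ft_force: [-12.7, 0.6, 0.1]
grip_width: 0.0004
```

Run:
```python
from h import *
o=robot.get_obs();print(o['position'],o['ft_force'],pr(o['position']))
im=robot.camera('side')[:,:,::-1];cv2.imwrite('pics/s6.png',cv2.convertScaleAbs(crop(im,230,190,330,265,8),alpha=2,beta=20))
```

```text
[ 0.50156134 -0.01157684  0.04038621] [-12.66637311   0.57280649   0.12201837] (np.float64(-0.1102), np.float64(0.0011))
```

View pics/s6.png

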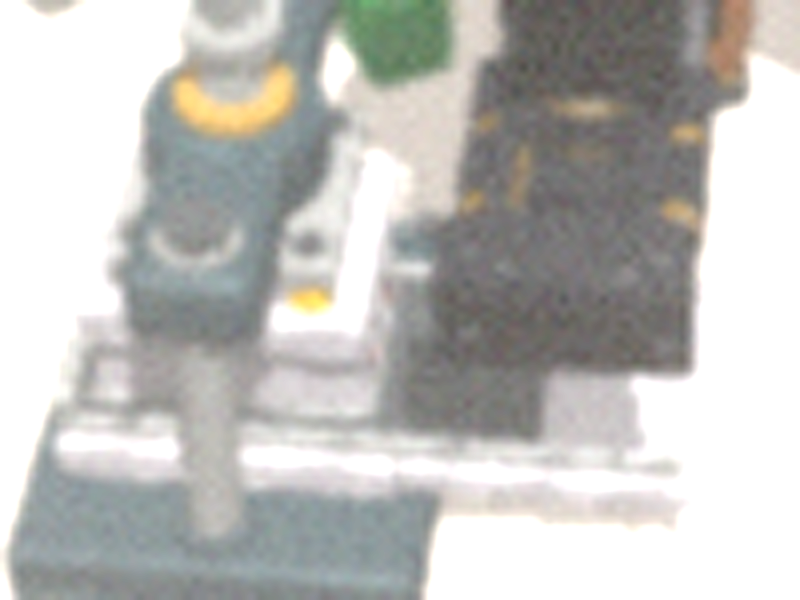

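Run:
```python
from h import *
to([.44,-.003,.06],80.4)
to([.44,-.003,.30],80.4)
to([.635,-.035,.30],80.4)
```

```text
t 6.35 cm [-0.18 -1.86  6.24] rv [-0.0171  0.0007  0.0005] q [-0.25  0.66  1.86 -0.    0.64 -1.65]
t 6.35 cm [ -0.16 -25.86   6.65] rv [-0.0171  0.0007  0.0005] q [-0.25  0.66  1.86 -0.    0.64 -1.65]
t 6.35 cm [ -0.08 -26.19 -13.11] rv [-0.0171  0.0007  0.0005] q [-0.25  0.66  1.86 -0.    0.64 -1.65]
```

Request:
carry_out(
  moves=[
    [0, -0.2, 0, 3.5, 0, 0, 0],
    [0, -0.2, -2, 6.5, 0, 0, 0],
    [0, -0.2, -7, 7, 0, 0, 0],
    [0, -0.2, -12, 7, 0, 0, 0],
    [0, -0.2, -17, 6, 0, 0, 0],
    [0, -0.1, -21, 3, 0, 0, 0],
    [0, -0.1, -25, 0, 0, 0, 0],
    [0, -0.1, -26, -4.5, 0, 0, 0],
    [0, -0.1, -26, -9, 0, 0, 0],
    [0, -0.1, -26, -12.2, 0, 0, 0],
    [0, -0.1, -26, -12.2, 0, 0, 0],
    [0, -0.1, -26, -12.2, 0, 0, 0],
  ],
)

```text
time: 7.55
position: [0.6306, -0.0349, 0.3017]
tool_rot: [0.541, 0.457, -0.456, -0.54]
ft_force: [-1.3, -0.1, -0.5]
grip_width: 0.0002
```

Run:
```python
from h import *
import pickle
o=robot.get_obs();print(o['position'],o['joint_velocities'].round(3))
im=robot.camera('wrist')[:,:,::-1];cv2.imwrite('pics/w7.png',im);pickle.dump((o['position'],o['tool_rot']),open('p7.pkl','wb'))
t=robot.camera('top')[:,:,::-1];cv2.imwrite('pics/t7.png',t)
```

```text
[ 0.63060161 -0.03491503  0.3017045 ] [ 0.003 -0.027  0.046  0.     0.013  0.002]
```

View pics/w7.png

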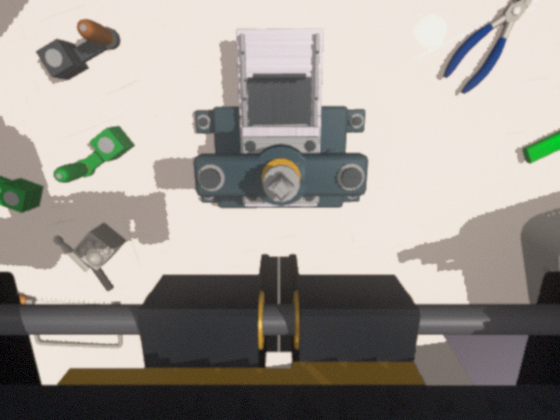

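Run:
```python
from h import *
im=cv2.imread('pics/w7.png')
a=crop(im,250,145,310,210,9)
b=crop(im,20,10,130,90,4)
cv2.imwrite('pics/w7a.png',a);cv2.imwrite('pics/w7b.png',b)
```

```text
(no output)
```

View pics/w7a.png

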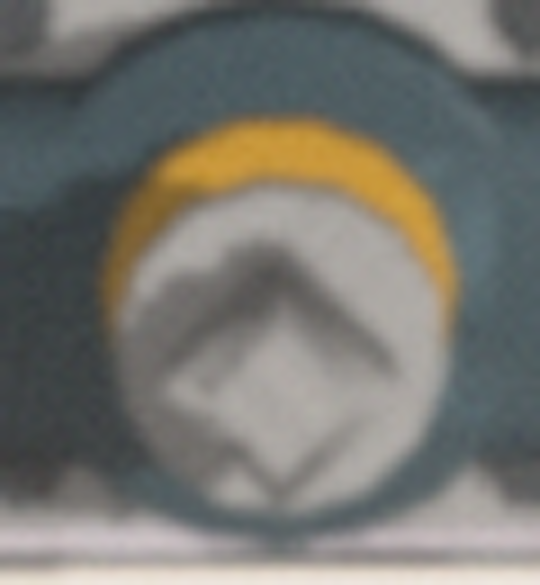

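View pics/w7b.png

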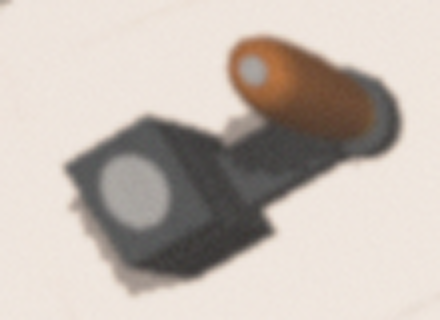

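Run:
```python
from h import *
import pickle
P=pickle.load(open('p7.pkl','rb'))
f=lambda u,v:(250+(u+.5)/9-.5,145+(v+.5)/9-.5)
c=onz('wrist',f(287,358),.1775,P);print('shoulder ctr',c)
print('width',np.linalg.norm(onz('wrist',f(118,358),.1775,P)-onz('wrist',f(455,358),.1775,P)))
C=[onz('wrist',f(*p),.194,P) for p in((278,498),(395,372),(274,248),(163,376))]
C=np.array(C);print(C.round(4),C.mean(0))
for i in range(4):
    d=C[(i+1)%4]-C[i];print('edge',np.linalg.norm(d),np.degrees(np.arctan2(d[1],d[0]))%90)
for i in range(2):
    d=C[i+2]-C[i];print('diag',np.linalg.norm(d),(np.degrees(np.arctan2(d[1],d[0]))-45)%90)
b=crop(cv2.imread('pics/w7.png'),255,160,305,205,14);b=cv2.convertScaleAbs(b,alpha=2.2,beta=-120);cv2.imwrite('pics/w7c.png',b)
# crank
g=lambda u,v:(20+(u+.5)/4-.5,10+(v+.5)/4-.5)
H=onz('wrist',g(136,191),.036,P);K=onz('wrist',g(252,70),.063,P)
print('hub',H,'knob',K,np.linalg.norm((H-K)[:2]),np.degrees(np.arctan2(*(K-H)[1::-1])))
q=[onz('wrist',g(*p),.036,P) for p in((66,167),(150,117),(215,212),(133,263))]
q=np.array(q);print(q.round(4),q.mean(0))
for i in range(4):
    d=q[(i+1)%4]-q[i];print('edge',np.linalg.norm(d),np.degrees(np.arctan2(d[1],d[0]))%90)
```

```text
shoulder ctr [ 0.61351891 -0.02877641  0.1775    ]
width 0.033204060899641306
[[ 0.6231 -0.0314  0.194 ]
 [ 0.613  -0.0186  0.194 ]
 [ 0.5996 -0.0278  0.194 ]
 [ 0.6097 -0.04    0.194 ]] [ 0.61135136 -0.02946836  0.194     ]
edge 0.01629372673656003 38.48484452156549
edge 0.01622115832438694 34.49419948194395
edge 0.015850764156888388 39.71114092523729
edge 0.015920747216590442 32.805687007512034
diag 0.023778122664431866 36.370256634101594
diag 0.021624402587753336 36.377838645223676
hub [ 0.44916942 -0.27148819  0.036     ] knob [ 0.4321864  -0.21449697  0.063     ] 0.05946782127163583 106.59371926824574
[[ 0.4396 -0.2893  0.036 ]
 [ 0.4312 -0.2604  0.036 ]
 [ 0.4585 -0.2506  0.036 ]
 [ 0.4677 -0.2795  0.036 ]] [ 0.44925002 -0.26994493  0.036     ]
edge 0.030147620098032252 16.308482498313282
edge 0.029011108266804378 19.816235103857995
edge 0.030359033241619714 17.779260924054356
edge 0.029777592558443863 19.33768087785822
```

View pics/w7c.png

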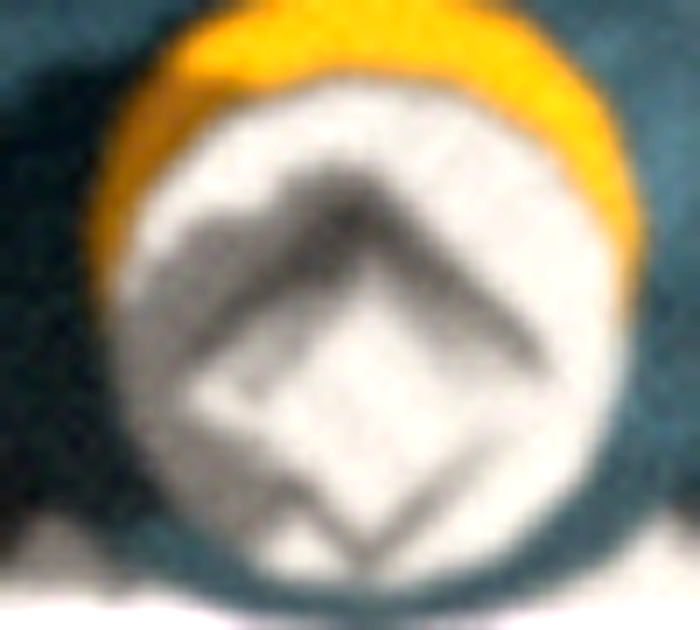

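Run:
```python
from h import *
import pickle
a=np.radians(80.2);x=np.array([np.cos(a),np.sin(a),0])
for y in(-.015,-.009,-.003,.003):
  for t in (.011,.015): u=proj('side',np.array([.4136,.0041,.1197-y])+x*t);print(y,t,((np.array(u)-[220,130])*4-[350,180])*2)
P=pickle.load(open('p7.pkl','rb'));T=R.from_quat(P[1])
im=cv2.imread('pics/w7.png');cv2.imwrite('pics/w7d.png',cv2.convertScaleAbs(crop(im,230,235,330,310,8),alpha=3,beta=20))
for t in([.011,-.009,.0095],[.011,-.003,.0095],[-.011,-.009,.0095],[.011,-.009,-.0095]):print(t,(np.array(proj('wrist',P[0]+T.apply(t),P))-[230,235])*8)
```

```text
-0.015 0.011 [262.06251881 306.37928515]
-0.015 0.015 [261.91531864 314.68318743]
-0.009 0.011 [260.41032346 321.68880589]
-0.009 0.015 [260.2583315  330.00927459]
-0.003 0.011 [258.77128599 336.87640356]
-0.003 0.015 [258.6145832  345.21291072]
0.003 0.011 [257.14524983 351.94352884]
0.003 0.015 [256.98391573 360.2955575 ]
[0.011, -0.009, 0.0095] [549.9959378  154.04998241]
[0.011, -0.003, 0.0095] [544.84009135 117.8206927 ]
[-0.011, -0.009, 0.0095] [212.43230555 154.14091741]
[0.011, -0.009, -0.0095] [544.94807717 414.18237595]
```

View pics/w7d.png

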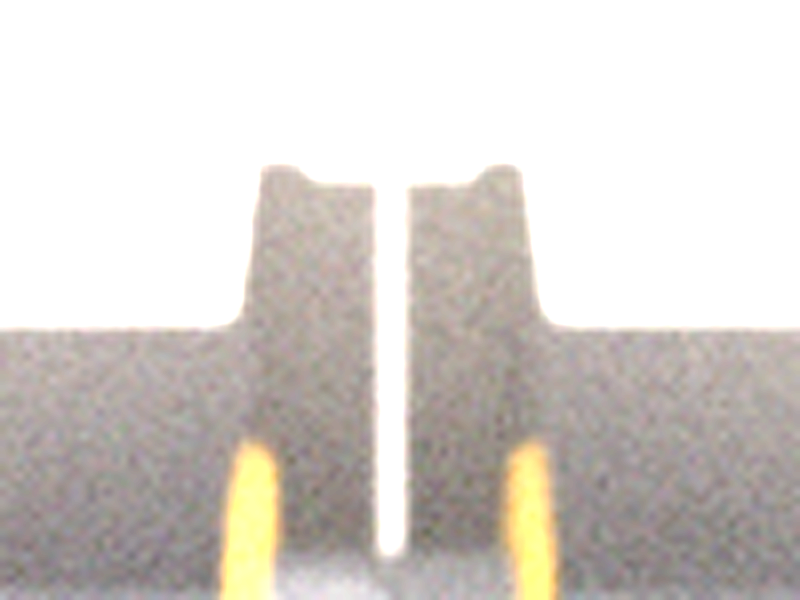

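Run:
```python
from h import *
to([.449,-.271,.16],17)
```

```text
t 7.65 cm [-26.33  14.18  13.81] rv [4.0000e-04 1.1063e+00 3.0000e-04] q [-0.23  0.45  1.31  0.    1.38 -1.63]
```

Request:
carry_out(
  moves=[
    [0.7, -5, 0, 2.6, 0, 0.15, 0],
    [0.7, -10, 0, 5.2, 0, 0.3, 0],
    [0.7, -15, 0, 7.9, 0, 0.44, 0],
    [0.7, -20, 3, 10.5, 0, 0.58, 0],
    [0.7, -24, 6, 12.5, 0, 0.72, 0],
    [0.7, -26.3, 10, 13.8, 0, 0.86, 0],
    [0.7, -26.3, 13, 13.8, 0, 1.0, 0],
    [0.7, -26.3, 14.2, 13.8, 0, 1.106, 0],
    [0.7, -26.3, 14.2, 13.8, 0, 1.106, 0],
    [0.7, -26.3, 14.2, 13.8, 0, 1.106, 0],
    [0.7, -26.3, 14.2, 13.8, 0, 1.106, 0],
  ],
)

```text
time: 8.75
position: [0.4508, -0.2711, 0.1616]
tool_rot: [0.7, 0.106, -0.105, -0.698]
ft_force: [-0.1, -1.0, 0.1]
grip_width: 0.0608
```

Run:
```python
from h import *
import pickle
o=robot.get_obs();print(o['position'],o['joint_velocities'].round(3),o['grip_width'],o['ft_force'])
im=robot.camera('wrist')[:,:,::-1];cv2.imwrite('pics/w8.png',im);pickle.dump((o['position'],o['tool_rot']),open('p8.pkl','wb'))
to([.449,-.271,.16],17)
```

```text
[ 0.4507501  -0.2711444   0.16160661] [ 0.005 -0.003 -0.006 -0.001 -0.     0.007] 0.06080433205165657 [-0.0897693  -1.01921395  0.06170938]
t 8.8 cm [-0.17  0.16  0.07] rv [0.0035 0.0026 0.0021] q [-0.75  0.46  1.74  0.    0.94 -1.05]
```

View pics/w8.png

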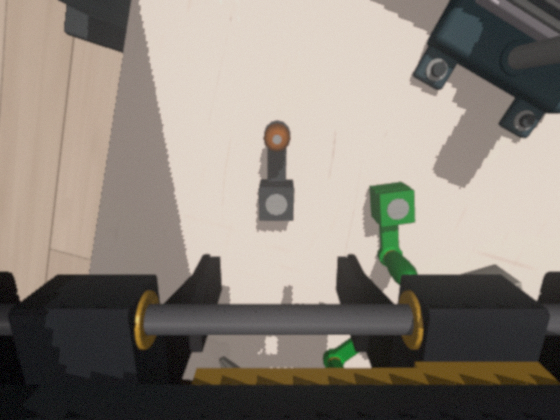

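Run:
```python
from h import *
import pickle
P=pickle.load(open('p8.pkl','rb'))
im=cv2.imread('pics/w8.png');cv2.imwrite('pics/w8a.png',cv2.convertScaleAbs(crop(im,240,110,315,230,5),alpha=1.5))
H=onz('wrist',(276.3,204),.036,P);K=onz('wrist',(276.5,139.5),.063,P)
print(H,K,np.linalg.norm((H-K)[:2]),np.degrees(np.arctan2(*(K-H)[1::-1])))
G=onz('wrist',(398,208),.036,P);T=R.from_quat(P[1]);print('green tool', T.inv().apply(G-P[0]),'hub tool',T.inv().apply(H-P[0]))
```

```text
[ 0.44988916 -0.27146485  0.036     ] [ 0.43264427 -0.21440258  0.063     ] 0.05961115285605367 106.81543604712608
green tool [ 0.10966551  0.12584446 -0.00346091] hub tool [-0.00117478  0.12560391  0.00038015]
```

View pics/w8a.png

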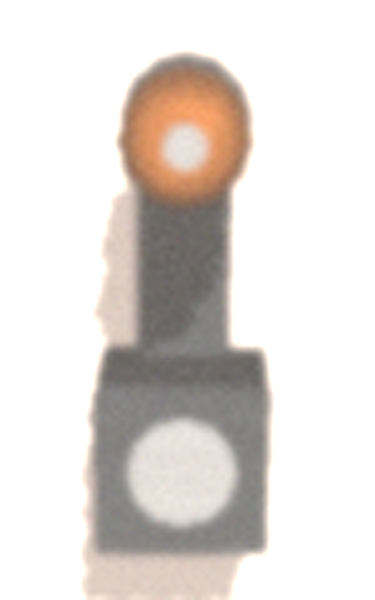

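Request:
carry_out(
  moves=[
    [0.7, -0.1, 4, 0, 0, 0, 0],
    [0.7, -0.1, 8, 0, 0, 0, 0],
    [0.7, -0.1, 11.5, 0, 0, 0, 0],
    [0.7, -0.1, 14, 0, 0, 0, 0],
    [0.7, -0.1, 15.5, 0, 0, 0, 0],
    [0.7, -0.1, 16.4, 0, 0, 0, 0],
    [0.7, -0.1, 16.4, 0, 0, 0, 0],
  ],
)

```text
time: 9.5
position: [0.4491, -0.271, -0.0044]
tool_rot: [0.699, 0.105, -0.105, -0.699]
ft_force: [-0.2, -0.1, 0.5]
grip_width: 0.0606
```

Request:
carry_out(
  moves=[
    [0.3, 0, 0, 0, 0, 0, 0],
    [0.2, 0, 0, 0, 0, 0, 0],
    [0.2, 0, 0, 0, 0, 0, 0],
    [0.2, 0, 0, 0, 0, 0, 0],
    [0.2, 0, 0, 0, 0, 0, 0],
  ],
  force=35,
)

```text
time: 10.0
position: [0.4488, -0.2714, -0.0037]
tool_rot: [0.7, 0.105, -0.104, -0.699]
ft_force: [0.1, -0.3, 2.6]
grip_width: 0.0318
```

Run:
```python
from h import *
o=robot.get_obs();print(o['position'],o['grip_width'],o['ft_force'])
to([.449,-.271,.30],35.4)
to([.6125,-.0295,.30],36.4)
to([.6125,-.0295,.30],126.4)
to([.6125,-.0295,.30],-53.6)
```

```text
[ 0.44879788 -0.27135524 -0.00372415] 0.03175282298510352 [ 0.05610099 -0.30229021  2.59331103]
t 10.0 cm [  0.04 -30.37   0.  ] rv [ 9.000e-04 -3.209e-01  3.000e-04] q [-0.76  0.75  1.83  0.    0.56 -1.05]
t 10.0 cm [ 22.74 -30.38  18.31] rv [ 9.000e-04 -3.384e-01  3.000e-04] q [-0.76  0.75  1.83  0.    0.56 -1.05]
t 10.0 cm [ 22.74 -30.38  18.31] rv [ 1.0000e-03 -1.9092e+00 -4.0000e-04] q [-0.76  0.75  1.83  0.    0.56 -1.05]
t 10.0 cm [ 22.74 -30.38  18.31] rv [4.0000e-04 1.2324e+00 9.0000e-04] q [-0.76  0.75  1.83  0.    0.56 -1.05]
```

Request:
carry_out(
  moves=[
    [0.2, 0, -2, 0, 0, 0, 0],
    [0.2, 0, -6, 0, 0, 0, 0],
    [0.2, 0, -10.5, 0, 0, 0, 0],
    [0.2, 0, -15, 0, 0, 0, 0],
    [0.2, 0, -19.5, 0, 0, 0, 0],
    [0.2, 1.5, -24, 1.2, 0, 0, 0],
    [0.2, 4.5, -26.5, 3.6, 0, -0.07, 0],
    [0.2, 8, -26.5, 6.4, 0, -0.13, 0],
    [0.2, 11.5, -26.5, 9.3, 0, -0.2, 0],
    [0.2, 15, -26.5, 12.1, 0, -0.26, 0],
    [0.2, 18.5, -26.5, 14.9, 0, -0.338, 0],
    [0.2, 21, -26.5, 17, 0, -0.338, 0],
    [0.2, 22.7, -26.5, 18.3, 0, -0.338, 0],
    [0.2, 22.7, -26.5, 18.3, 0, -0.338, 0],
    [0.2, 22.7, -26.5, 18.3, 0, -0.338, 0],
    [0.2, 22.7, -26.5, 18.3, 0, -0.338, 0],
  ],
)

```text
time: 11.6
position: [0.6111, -0.0304, 0.2602]
tool_rot: [-0.672, -0.22, 0.221, 0.672]
ft_force: [0.4, 0.3, -3.1]
grip_width: 0.0316
```

Run:
```python
from h import *
import pickle
to([.6125,-.0295,.214],36.4)
o=robot.get_obs();print(o['position'],o['grip_width'],o['ft_force'])
im=robot.camera('wrist')[:,:,::-1];cv2.imwrite('pics/w9.png',im);pickle.dump((o['position'],o['tool_rot']),open('p9.pkl','wb'))
im=robot.camera('side')[:,:,::-1];cv2.imwrite('pics/s9.png',crop(im,210,100,370,240,5))
```

```text
t 11.6 cm [ 0.18  4.62 -0.02] rv [-0.001  -0.001  -0.0016] q [-0.23  0.46  1.41 -0.    1.27 -0.87]
[ 0.61105584 -0.0303986   0.2601749 ] 0.031584937716892664 [ 0.38982247  0.25862691 -3.05351358]
```

View pics/w9.png

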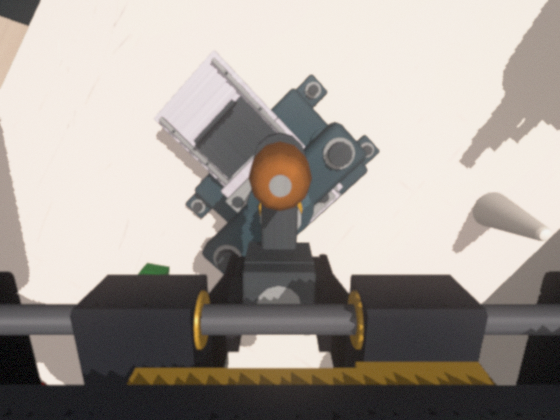

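View pics/s9.png

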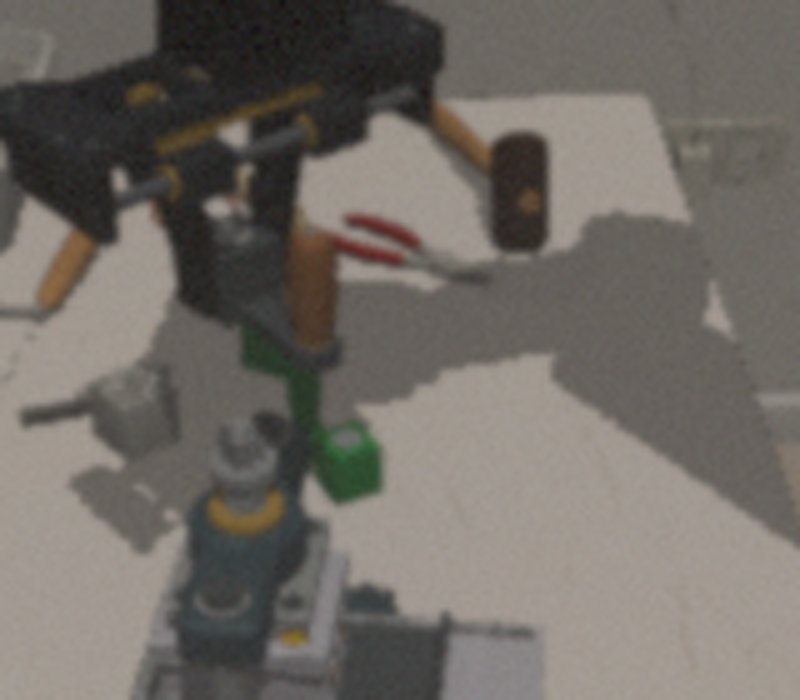

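Request:
carry_out(
  moves=[
    [0.2, 0.15, 2, 0, 0, 0, 0],
    [0.2, 0.15, 4, 0, 0, 0, 0],
    [0.2, 0.15, 5.2, 0, 0, 0, 0],
    [0.2, 0.15, 5.8, 0, 0, 0, 0],
    [0.2, 0.15, 6.4, 0, 0, 0, 0],
    [0.2, 0.15, 6.9, 0, 0, 0, 0],
    [0.2, 0.15, 6.9, 0, 0, 0, 0],
  ],
)

```text
time: 12.4
position: [0.6131, -0.0289, 0.1915]
tool_rot: [-0.672, -0.221, 0.221, 0.672]
ft_force: [-0.6, 0.8, -4.3]
grip_width: 0.0317
```

Request:
carry_out(
  moves=[
    [0.2, 0, 0.3, 0, 0, 0, 0],
    [0.2, 0, 0.6, 0, 0, 0, 0],
    [0.2, 0, 0.6, 0, 0, 0, 0],
  ],
)

```text
time: 12.7
position: [0.6129, -0.029, 0.1856]
tool_rot: [0.672, 0.221, -0.221, -0.672]
ft_force: [-1.3, -1.2, -1.3]
grip_width: 0.0317
```

Underside is now at about 0.189, below the top of the square. It has entered with little force.

Request:
carry_out(
  moves=[
    [0.2, 0, 0.4, 0, 0, 0, 0],
    [0.2, 0, 0.8, 0, 0, 0, 0],
    [0.2, 0, 1.1, 0, 0, 0, 0],
    [0.2, 0, 1.3, 0, 0, 0, 0],
    [0.2, 0, 1.3, 0, 0, 0, 0],
  ],
)

```text
time: 13.2
position: [0.6129, -0.0289, 0.1736]
tool_rot: [-0.672, -0.22, 0.221, 0.672]
ft_force: [-5.0, -1.0, 4.2]
grip_width: 0.0317
```

Request:
carry_out(
  moves=[
    [0.2, 0, 0.1, 0, 0, 0, 0],
    [0.2, 0, 0.2, 0, 0, 0, 0],
    [0.2, 0, 0.2, 0, 0, 0, 0],
  ],
)

```text
time: 13.5
position: [0.6129, -0.0289, 0.1735]
tool_rot: [0.672, 0.221, -0.221, -0.671]
ft_force: [-7.2, -1.7, 12.7]
grip_width: 0.032
```

Request:
carry_out(
  moves=[
    [0.5, 0, -0.2, 0, 0, 0, 0],
    [0.6, 0, -0.2, 0, 0, 0, 0],
    [0.6, 0, -0.2, 0, 0, 0, 0],
    [0.6, 0, -1.2, 0, 0, 0, 0],
    [0.6, 0, -1.7, 0, 0, 0, 0],
    [0.6, 0, -1.7, 0, 0, 0, 0],
  ],
)

```text
time: 14.1
position: [0.6144, -0.029, 0.189]
tool_rot: [0.672, 0.222, -0.22, -0.671]
ft_force: [0.2, 0.6, 0.1]
grip_width: 0.0518
```

Run:
```python
from h import *
import pickle
o=robot.get_obs();print(o['position'],o['grip_width'],o['ft_force'])
im=robot.camera('wrist')[:,:,::-1];cv2.imwrite('pics/w10.png',im);pickle.dump((o['position'],o['tool_rot']),open('p10.pkl','wb'))
im=robot.camera('side')[:,:,::-1];cv2.imwrite('pics/s10.png',crop(im,210,130,350,270,5))
P=(o['position'],o['tool_rot'])
for z in(.2402,.2172):print(proj('wrist',np.array([.5773,.0194,z]),P))
```

```text
[ 0.61437748 -0.0289547   0.18902696] 0.05183481935177126 [0.17076145 0.59911797 0.11089018]
(np.float64(273.59768716698414), np.float64(171.4359072610464))
(np.float64(274.1938077586726), np.float64(161.86656329379576))
```

View pics/w10.png

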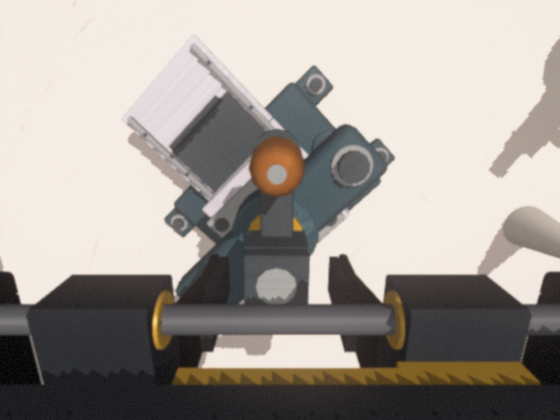

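View pics/s10.png

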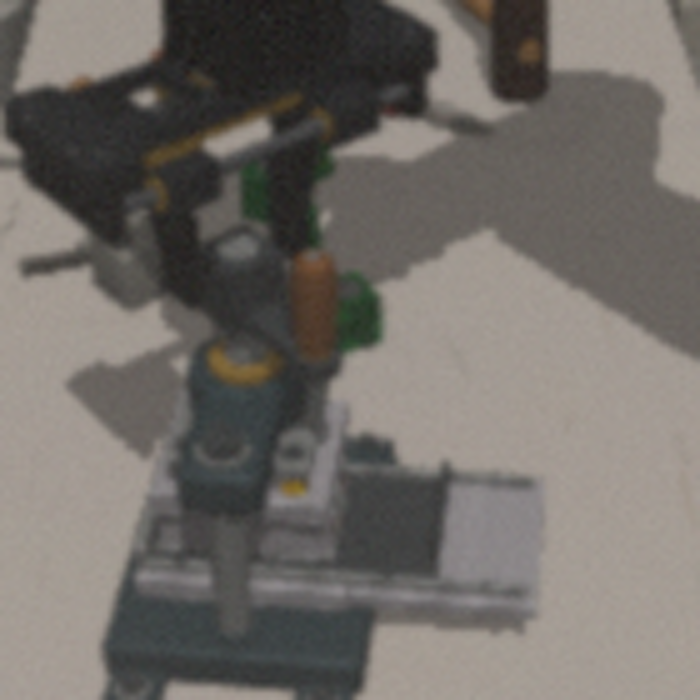

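Request:
carry_out(
  moves=[
    [0.6, 0, 0, 3, 0, 0, 0],
    [0.6, 0, 0, 6.05, 0, 0, 0],
    [0.6, 0, 0, 6.05, 0, 0, 0],
    [0.3, 0, 0, 6.05, 0, 0, 0],
    [0.1, 0, 0, 6.05, 0, 0, 0],
    [0.1, 0, 0, 6.05, 0, 0, 0],
    [0.1, 0, 0, 6.05, 0, 0, 0],
  ],
  force=15,
)

```text
time: 14.9
position: [0.578, 0.0192, 0.1877]
tool_rot: [0.672, 0.221, -0.22, -0.672]
ft_force: [0.1, -0.6, -0.1]
grip_width: 0.028
```

Run:
```python
from h import *
o=robot.get_obs();p=o['position'];c=np.array([.6129,-.0289]);d=p[:2]-c
print(p,o['grip_width'],o['ft_force'],np.linalg.norm(d),np.degrees(np.arctan2(d[1],d[0])))
Tm=R.from_quat(o['tool_rot']);print((Tm.inv().apply(np.r_[d,0])*100).round(2))
for k in range(1,20):
    a=np.radians(18*k);print(k,np.round([6*np.sin(a),.5*k/20,6*(np.cos(a)-1)],2))
```

```text
[0.57795451 0.01918248 0.18766675] 0.027962118999952032 [ 0.1275486  -0.63583984 -0.06463279] 0.05943998247791172 126.00898733237825
[ 0.03 -0.    5.94]
1 [ 1.85  0.02 -0.29]
2 [ 3.53  0.05 -1.15]
3 [ 4.85  0.08 -2.47]
4 [ 5.71  0.1  -4.15]
5 [ 6.    0.12 -6.  ]
6 [ 5.71  0.15 -7.85]
7 [ 4.85  0.18 -9.53]
8 [  3.53   0.2  -10.85]
9 [  1.85   0.22 -11.71]
10 [  0.     0.25 -12.  ]
11 [ -1.85   0.28 -11.71]
12 [ -3.53   0.3  -10.85]
13 [-4.85  0.32 -9.53]
14 [-5.71  0.35 -7.85]
15 [-6.    0.38 -6.  ]
16 [-5.71  0.4  -4.15]
17 [-4.85  0.42 -2.47]
18 [-3.53  0.45 -1.15]
19 [-1.85  0.48 -0.29]
```

Request:
carry_out(
  moves=[
    [0.1, 0, 0, 0, 0, 0, 0],
    [0.1, 0, 0, 0, 0, 0, 0],
    [0.1, 0.93, 0.01, -0.07, 0, 0, 0],
    [0.1, 1.85, 0.02, -0.29, 0, 0, 0],
    [0.1, 2.72, 0.04, -0.65, 0, 0, 0],
    [0.1, 3.53, 0.05, -1.15, 0, 0, 0],
    [0.1, 4.24, 0.06, -1.76, 0, 0, 0],
    [0.1, 4.85, 0.08, -2.47, 0, 0, 0],
    [0.1, 5.35, 0.09, -3.28, 0, 0, 0],
    [0.1, 5.71, 0.1, -4.15, 0, 0, 0],
    [0.1, 5.93, 0.11, -5.06, 0, 0, 0],
    [0.1, 6, 0.12, -6, 0, 0, 0],
  ],
)

```text
time: 16.1
position: [0.6601, 0.0071, 0.1862]
tool_rot: [-0.671, -0.219, 0.223, 0.672]
ft_force: [-5.3, -2.8, 1.7]
grip_width: 0.0219
```

Run:
```python
from h import *
o=robot.get_obs();p=o['position'];c=np.array([.6129,-.0289]);d=p[:2]-c
print(p,o['grip_width'],o['ft_force'],np.linalg.norm(d),np.degrees(np.arctan2(d[1],d[0])))
im=robot.camera('side')[:,:,::-1];cv2.imwrite('pics/s11.png',crop(im,210,130,350,270,5))
```

```text
[0.66008211 0.00712584 0.18621652] 0.02190487813456461 [-5.26236619 -2.83925329  1.73034504] 0.05936339639597719 37.36349617866118
```

View pics/s11.png

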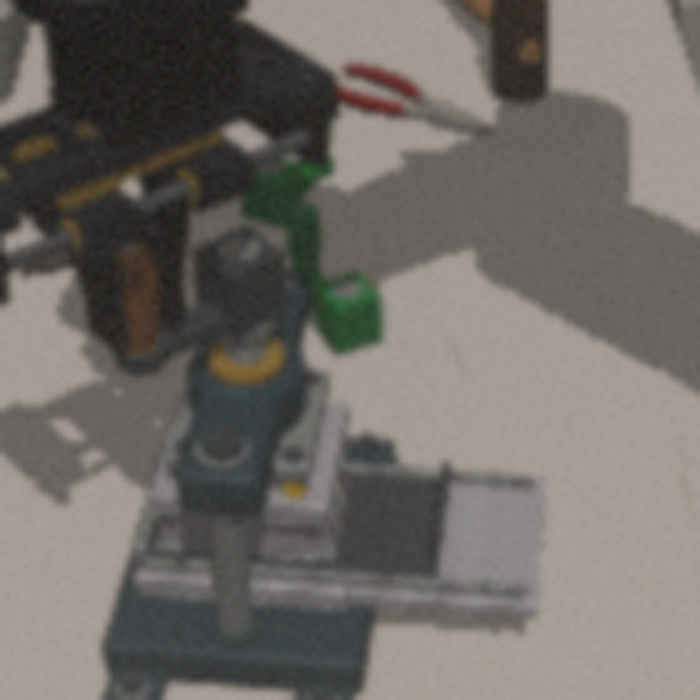

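Request:
carry_out(
  moves=[
    [0.1, -0.39, 0.02, -1.85, 0, 0, 0],
    [0.1, -1.25, 0.05, -3.53, 0, 0, 0],
    [0.1, -2.57, 0.08, -4.85, 0, 0, 0],
    [0.1, -4.25, 0.1, -5.71, 0, 0, 0],
    [0.1, -6.1, 0.12, -6, 0, 0, 0],
    [0.1, -7.95, 0.15, -5.71, 0, 0, 0],
    [0.1, -9.63, 0.18, -4.85, 0, 0, 0],
    [0.1, -10.95, 0.2, -3.53, 0, 0, 0],
    [0.1, -11.81, 0.22, -1.85, 0, 0, 0],
    [0.1, -12.1, 0.25, 0, 0, 0, 0],
    [0.1, -11.81, 0.28, 1.85, 0, 0, 0],
    [0.1, -10.95, 0.3, 3.53, 0, 0, 0],
    [0.1, -9.63, 0.32, 4.85, 0, 0, 0],
    [0.1, -7.95, 0.35, 5.71, 0, 0, 0],
    [0.1, -6.1, 0.38, 6, 0, 0, 0],
    [0.1, -4.25, 0.4, 5.71, 0, 0, 0],
    [0.1, -2.57, 0.42, 4.85, 0, 0, 0],
    [0.1, -1.25, 0.45, 3.53, 0, 0, 0],
    [0.1, -0.39, 0.48, 1.85, 0, 0, 0],
    [0.1, -0.1, 0.5, 0, 0, 0, 0],
  ],
)

```text
time: 18.15
position: [0.6603, 0.0065, 0.1814]
tool_rot: [0.672, 0.221, -0.222, -0.672]
ft_force: [-4.2, -2.0, 1.4]
grip_width: 0.0214
```

Run:
```python
from h import *
o=robot.get_obs();p=o['position'];c=np.array([.6129,-.0289]);d=p[:2]-c
print(p,o['grip_width'],o['ft_force'],np.linalg.norm(d),np.degrees(np.arctan2(d[1],d[0])))
im=robot.camera('side')[:,:,::-1];cv2.imwrite('pics/s12.png',crop(im,210,130,350,270,5))
```

```text
[0.66034427 0.00648007 0.18141032] 0.021448138397032725 [-4.24805574 -2.0073404   1.42300322] 0.05918368179683603 36.71256913467055
```

View pics/s12.png

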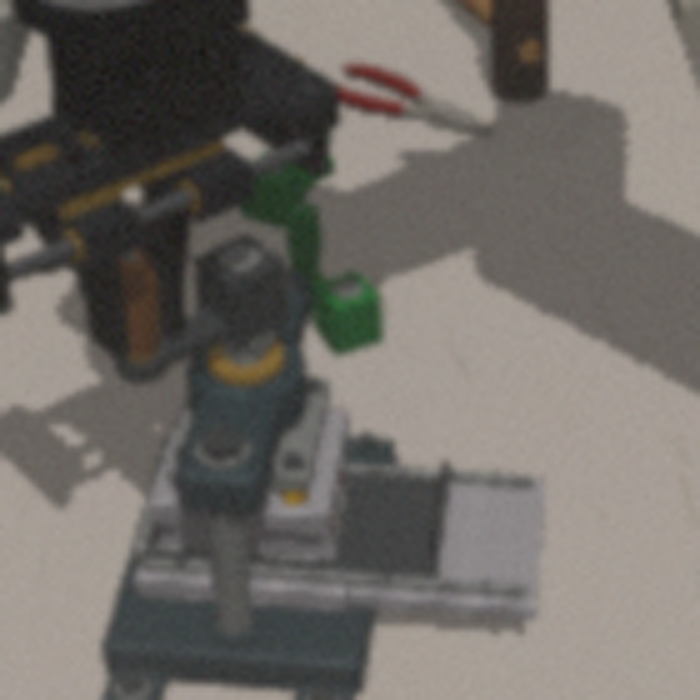

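Request:
carry_out(
  moves=[
    [0.1, -0.34, 0.02, -1.85, 0, 0, 0],
    [0.1, -1.2, 0.05, -3.53, 0, 0, 0],
    [0.1, -2.52, 0.08, -4.85, 0, 0, 0],
    [0.1, -4.2, 0.1, -5.71, 0, 0, 0],
    [0.1, -6.05, 0.12, -6, 0, 0, 0],
    [0.1, -7.9, 0.15, -5.71, 0, 0, 0],
    [0.1, -9.58, 0.18, -4.85, 0, 0, 0],
    [0.1, -10.9, 0.2, -3.53, 0, 0, 0],
    [0.1, -11.76, 0.22, -1.85, 0, 0, 0],
    [0.1, -12.05, 0.25, 0, 0, 0, 0],
    [0.1, -11.76, 0.28, 1.85, 0, 0, 0],
    [0.1, -10.9, 0.3, 3.53, 0, 0, 0],
    [0.1, -9.58, 0.32, 4.85, 0, 0, 0],
    [0.1, -7.9, 0.35, 5.71, 0, 0, 0],
    [0.1, -6.05, 0.38, 6, 0, 0, 0],
    [0.1, -4.2, 0.4, 5.71, 0, 0, 0],
    [0.1, -2.52, 0.42, 4.85, 0, 0, 0],
    [0.1, -1.2, 0.45, 3.53, 0, 0, 0],
    [0.1, -0.34, 0.48, 1.85, 0, 0, 0],
    [0.1, -0.05, 0.5, 0, 0, 0, 0],
  ],
)

```text
time: 20.2
position: [0.66, 0.0067, 0.1767]
tool_rot: [-0.671, -0.221, 0.221, 0.672]
ft_force: [-1.3, 1.2, -0.7]
grip_width: 0.0217
```

Run:
```python
from h import *
o=robot.get_obs();p=o['position'];c=np.array([.6129,-.0289]);d=p[:2]-c
print(p,o['grip_width'],o['ft_force'],np.linalg.norm(d),np.degrees(np.arctan2(d[1],d[0])))
im=robot.camera('side')[:,:,::-1];cv2.imwrite('pics/s13.png',crop(im,210,130,350,270,5))
```

```text
[0.65999755 0.00667653 0.17666256] 0.021653250886252032 [-1.25432884  1.18434413 -0.65285706] 0.05902430666041089 37.06665543921987
```

View pics/s13.png

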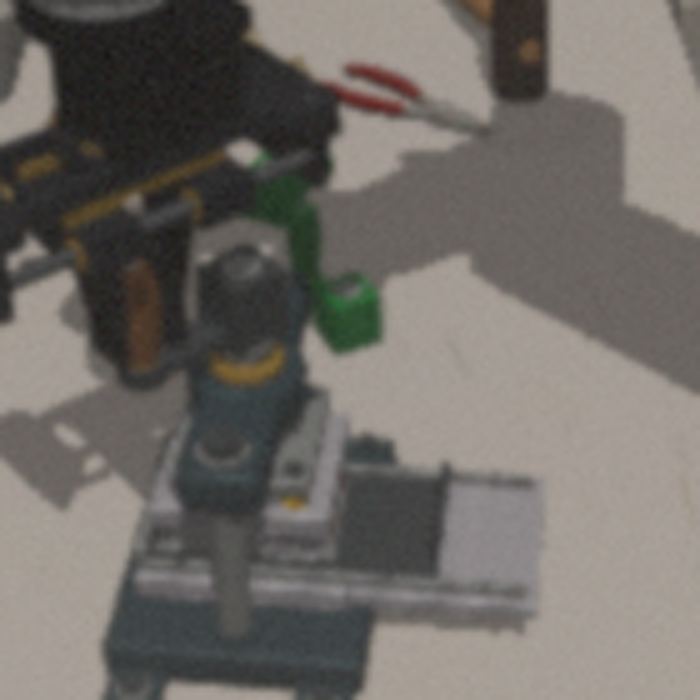

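Request:
carry_out(
  moves=[
    [0.1, -0.07, 0.01, -0.94, 0, 0, 0],
    [0.1, -0.29, 0.02, -1.85, 0, 0, 0],
    [0.1, -0.65, 0.04, -2.72, 0, 0, 0],
    [0.1, -1.15, 0.05, -3.53, 0, 0, 0],
    [0.1, -1.76, 0.06, -4.24, 0, 0, 0],
    [0.1, -2.47, 0.07, -4.85, 0, 0, 0],
    [0.1, -2.47, 0.07, -4.85, 0, 0, 0],
    [0.4, -2.47, 0.07, -4.85, 0, 0, 0],
    [0.6, -2.47, 0.07, -4.85, 0, 0, 0],
    [0.6, -2.47, 0.07, -4.85, 0, 0, 0],
  ],
)

```text
time: 21.25
position: [0.6682, -0.0469, 0.1757]
tool_rot: [-0.671, -0.22, 0.221, 0.672]
ft_force: [-1.4, 0.5, 0.1]
grip_width: 0.038
```

Run:
```python
from h import *
o=robot.get_obs();p=o['position'];c=np.array([.6129,-.0289]);d=p[:2]-c
print(p,o['grip_width'],o['ft_force'],np.linalg.norm(d),np.degrees(np.arctan2(d[1],d[0])))
to([p[0],p[1],.26],36.4)
to([.611,-.029,.26],36.4)
```

```text
[ 0.66821907 -0.04694961  0.17567519] 0.0379552176006652 [-1.41389034  0.45288388  0.05391213] 0.05818924263036395 -18.070571090669972
t 21.25 cm [-0.01 -8.43  0.01] rv [-0.0011  0.0003 -0.0012] q [-0.24  0.63  1.35 -0.    1.17 -0.87]
t 21.25 cm [-3.55 -8.42  4.85] rv [-0.0011  0.0003 -0.0012] q [-0.24  0.63  1.35 -0.    1.17 -0.87]
```

Request:
carry_out(
  moves=[
    [0.6, 0, 0, 0, 0, 0, 0],
    [0.6, 0, -3, 0, 0, 0, 0],
    [0.6, 0, -7, 0, 0, 0, 0],
    [0.6, 0, -11, 0, 0, 0, 0],
    [0.6, 0, -12.5, 0, 0, 0, 0],
    [0, 0, -12.5, 0, 0, 0, 0],
    [0, 0, -12.5, 0, 0, 0, 0],
  ],
)

```text
time: 21.95
position: [0.6683, -0.0471, 0.3001]
tool_rot: [-0.672, -0.22, 0.221, 0.672]
ft_force: [-0.8, 0.7, -0.5]
grip_width: 0.0428
```

Run:
```python
from h import *
import pickle
o=robot.get_obs();p=o['position'];print(p,o['ft_force']);P=(p,o['tool_rot'])
im=robot.camera('wrist')[:,:,::-1];cv2.imwrite('pics/w14.png',im);pickle.dump(P,open('p14.pkl','wb'))
im=robot.camera('side')[:,:,::-1];cv2.imwrite('pics/s14.png',crop(im,210,130,350,270,5))
to([.6125,-.0293,.205],36.4)
```

```text
[ 0.66831142 -0.04707432  0.30014114] [-0.7667729   0.6986565  -0.48325868]
t 22.05 cm [-3.37  9.38  4.68] rv [-0.0033 -0.0002 -0.0028] q [-0.24  0.52  1.2  -0.    1.43 -0.87]
```

View pics/w14.png

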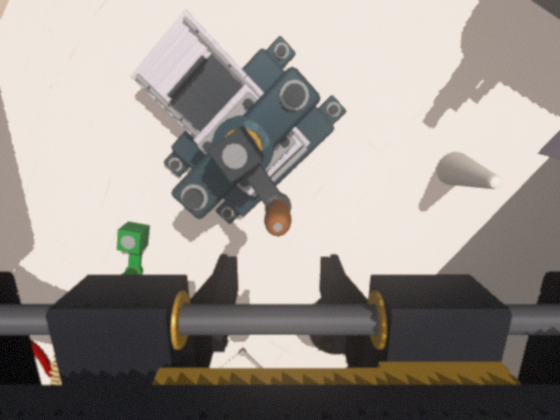

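View pics/s14.png

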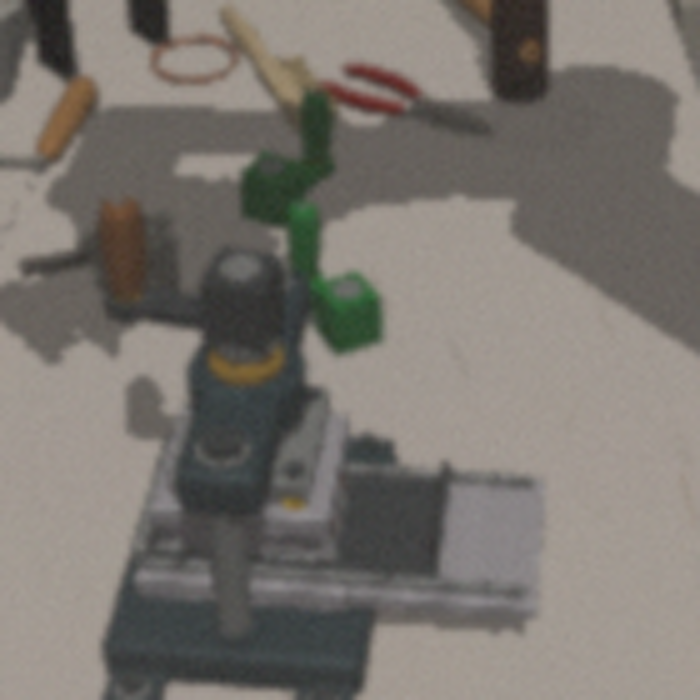

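Request:
carry_out(
  moves=[
    [0, -1.7, 0, 2.3, 0, 0, 0],
    [0, -3.4, 1, 4.7, 0, 0, 0],
    [0, -3.4, 5, 4.7, 0, 0, 0],
    [0, -3.4, 8.5, 4.7, 0, 0, 0],
    [0, -3.4, 9.8, 4.7, 0, 0, 0],
    [0, -3.4, 10.3, 4.7, 0, 0, 0],
    [0, -3.4, 10.6, 4.7, 0, 0, 0],
  ],
)

```text
time: 22.75
position: [0.6143, -0.0299, 0.1946]
tool_rot: [0.672, 0.221, -0.221, -0.672]
ft_force: [0.2, 0.3, 0.3]
grip_width: 0.0004
```

Run:
```python
from h import *
import pickle
o=robot.get_obs();print(o['position'],o['ft_force'])
P=pickle.load(open('p14.pkl','rb'))
H=onz('wrist',(235.5,157),.2014,P);K=onz('wrist',(277.5,228),.2284,P);print(H,K,np.linalg.norm((H-K)[:2]),np.degrees(np.arctan2(*(K-H)[1::-1])))
```

```text
[ 0.61427301 -0.02992797  0.19464647] [0.17014434 0.32786531 0.32542404]
[ 0.61410652 -0.02970228  0.2014    ] [ 0.67060181 -0.05022514  0.2284    ] 0.06010744198848925 -19.964398653093294
```

Request:
carry_out(
  moves=[
    [0, 0, 0.2, 0, 0, 0, 0],
    [0, 0, 0.4, 0, 0, 0, 0],
    [0, 0, 0.6, 0, 0, 0, 0],
    [0, 0, 0.6, 0, 0, 0, 0],
  ],
)

```text
time: 23.15
position: [0.6149, -0.03, 0.192]
tool_rot: [0.673, 0.222, -0.22, -0.671]
ft_force: [-2.2, 0.9, 8.2]
grip_width: 0.0004
```

Request:
carry_out(
  moves=[
    [0, 0, 0.2, 0, 0, 0, 0],
    [0, 0, 0.3, 0, 0, 0, 0],
    [0, 0, 0.3, 0, 0, 0, 0],
  ],
)

```text
time: 23.45
position: [0.6151, -0.03, 0.1919]
tool_rot: [0.673, 0.223, -0.219, -0.671]
ft_force: [-7.0, 0.8, 21.1]
grip_width: 0.0003
```

Request:
carry_out(
  moves=[
    [0, 0, -1, 0, 0, 0, 0],
    [0, 0, -4, 0, 0, 0, 0],
    [0, 0, -8, 0, 0, 0, 0],
    [0, 2, -12, -2, 0, 0, 0],
    [0, 4, -13, -5, 0, 0, 0],
    [0, 4, -13, -5, 0, 0, 0],
    [0, 4, -13, -5, 0, 0, 0],
  ],
)

```text
time: 24.15
position: [0.6756, -0.0464, 0.3158]
tool_rot: [-0.672, -0.221, 0.221, 0.672]
ft_force: [-1.2, 0.0, 0.3]
grip_width: 0.0007
```

Run:
```python
from h import *
o=robot.get_obs();p=o['position'];print(p,o['ft_force'],o['time'])
im=robot.camera('wrist')[:,:,::-1];cv2.imwrite('pics/w15.png',im)
im=robot.camera('side')[:,:,::-1];cv2.imwrite('pics/s15.png',cv2.convertScaleAbs(crop(im,220,160,320,270,7),alpha=1.7,beta=10))
im=robot.camera('top')[:,:,::-1];cv2.imwrite('pics/t15.png',im)
```

```text
[ 0.67556251 -0.04642771  0.3158364 ] [-1.15381024  0.01438802  0.31760034] 24.15
```

View pics/w15.png

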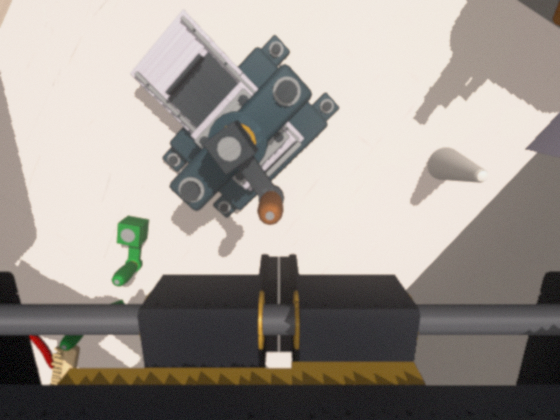

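View pics/s15.png

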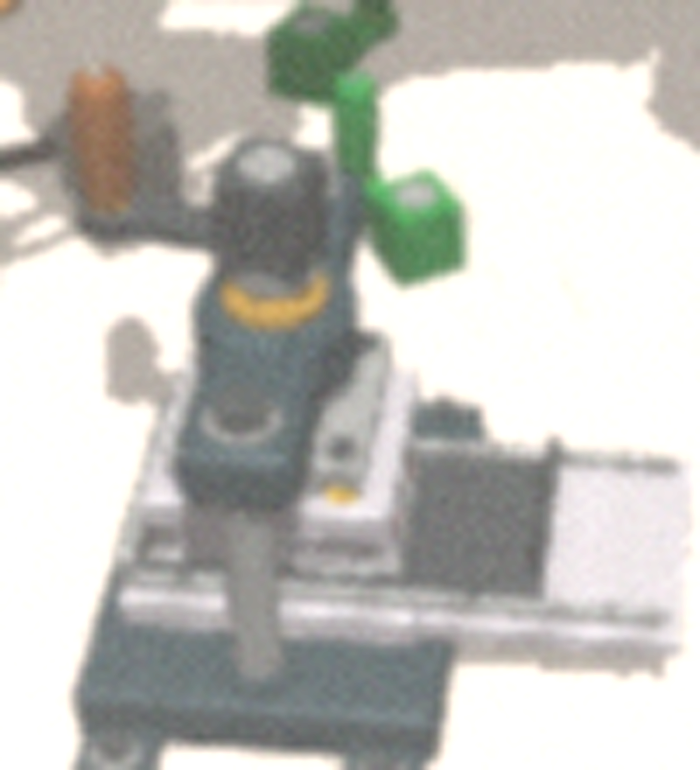

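View pics/t15.png

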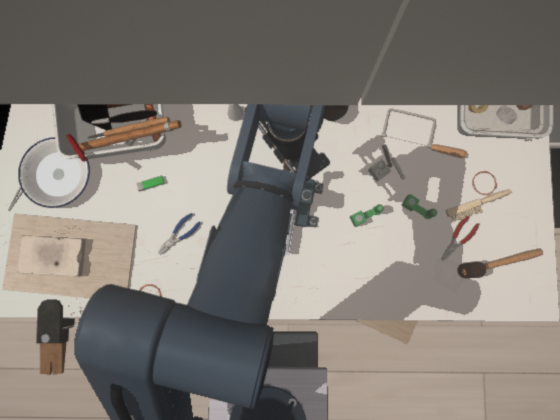

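Run:
```python
from h import *
for p,z in(((556,447),.064),((549,596),.043)): print(pr(onz('side',(220+p[0]/7,160+p[1]/7),z)))
robot.hand_in()
```

```text
(np.float64(-0.0986), np.float64(-0.0193))
(np.float64(-0.1016), np.float64(0.0394))
the job is handed in; nothing more can be done
```

The job is done and handed in at about 24 s. The tray is home, the crank is down on the screw, and the platen is clamped on the mould.

- **Tray:** I pushed it until it stopped and the force rose to about 13 N. The lip then measured x ≈ -100 mm in the press frame, and -99 to -102 mm in the last side view.
- **Crank:** I fitted the dark, wooden-knobbed one and wound it clockwise by its knob, about 866° (2.4 turns). From a start of about 0.8 rad, which I inferred from the flats of the square, that leaves the screw near 15.9 rad. The touch is at 11.9 and a firm clamp at about 15.0. I never read the screw angle directly.
- **Last checks:** I pressed the hub with the closed fingertips to 21 N. It did not move, and its height fits the crank sitting fully down. The side view shows no gap between platen and mould. In the top view the pliers, lighter and doming block look unmoved.

**Disagreement with the description:** the fingertips sat about 9 mm behind the reported TCP, not 25 mm ahead of it. My first push therefore passed over the lip without touching anything. I measured the offset, allowed for it afterwards, and the hub contact height later agreed with it.

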